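# Chock the hardware tray, reset its divider and load the big bolts

## Task

Get the hardware tray ready for the big bolts: first push the wooden wedge, thin edge first, under the tray's front lip until it jams tight, and leave it there. Then lift the divider out of its notches, shift it one notch along towards the red bins and drop it fully home in that pair of notches. Then lay every bolt that is on the bench flat on the floor of the big bay, on the far side of the divider from the bins, side by side and pointing front to back, and leave the can, spanner and carton alone.

Things in the scene. Friction and masses are not known exactly. Their poses are not given: they have to be found in the camera images.
- bracket: Fixed hinge bracket at the tray's rear: two dark steel blocks and a rod. Origin on the bench under the tray's rear hinge line (12 mm up), mid-width. x from the tray's front lip to its rear (away from the robot, within 0.15 rad), y to the tray's left end, z up. It does not move with the tray.
- tray (a joint): Hinge (rad) of the shallow grey open tray about its rear lower edge. At 0 the tray is flat, underside 12 mm above the bench; it grows as the front lip is raised and stops hard at 0.055 (lip up about 10 mm). Only weight holds it down. Tray 178 mm front to back, 340 mm wide, 0.6 kg, floor 4 mm, walls 5 mm thick with tops 28 mm above the underside. Three red bins are fixed in its right end.
- lip (a point): Middle of the front lower edge of the tray's lip; on the tray, square to it: x to the rear, y left, z up. The lip (floor edge with a bright strip, 12 mm high) juts 18 mm before the front wall. In this frame: hinge line x = 178 mm, floor top z = 4 mm, inside x 23 to 173 mm and y -165 to +165 mm, red bins y -163 to -107 mm and 36 mm high.
- notch_b (a point): On the tray, midway between the pair of notches at y = -40 mm, at the height of the notch bottoms (28 mm above the underside), lip x = 98 mm; axes as lip. Toothed rails on the front and rear walls (teeth 12 mm high) leave four pairs of notches 16 mm wide at lip y = +50, +5, -40, -85 mm, so 45 mm apart.
- notch_a (a point): The same midpoint for the pair of notches at y = -85 mm, the one nearest the red bins.
- bay (a point): On the tray's floor near the left wall, at lip x = 98 mm, y = 126 mm, z = 4 mm; axes as lip. The bay for the bolts reaches from the left wall (lip y = 165 mm) to the divider, all of the inside front to back.
- wedge: Wooden wedge, 100 x 36 mm, 80 g, lying before the tray. Origin on its underside below the middle of its grip block; x to its thin edge. Grip block x -15 to 15 mm, 24 mm high; then the top slopes down straight to 4 mm at the thin edge, x = 85 mm. Pushed under the lip it touches when 28 mm in and jams about 62 mm in; raising the empty tray takes 4 to 12 N of push.
- wedge_grip (a point): Middle of the wedge's grip block, 12 mm above its underside; axes as wedge.
- divider1_tab (a point): Centre of the divider's black grip tab: 60 mm in x, 12 mm in y, 30 mm high. x along the divider to the tray's rear, z up. Seated, it is 29 mm above the notch bottoms, 57 mm above the tray's underside. It starts in the notches at lip y = +5 mm; its next pair towards the bins is y = -40 mm (notch_b). Only one of divider1 and divider2 is present (the other None).
- divider1: The same aluminium divider, 160 g, across the tray; origin 51 mm below its tab's centre, at the plate's lower edge. Plate 142 x 6 mm, 24 mm high; above it a bar 176 mm long, 8 mm thick, 14 mm high (22 to 36 mm up) whose ends lie in a pair of notches; the tab stands on the bar. It must rise over 12 mm to clear the teeth.
- divider2_tab (a point): Centre of the divider's black grip tab: 60 mm in x, 12 mm in y, 30 mm high. x along the divider to the tray's rear, z up. Seated, it is 29 mm above the notch bottoms, 57 mm above the tray's underside. It starts in the notches at lip y = -40 mm; its next pair towards the bins is y = -85 mm (notch_a). Only one of divider1 and divider2 is present (the other None).
- divider2: The same aluminium divider, 160 g, across the tray; origin 51 mm below its tab's centre, at the plate's lower edge. Plate 142 x 6 mm, 24 mm high; above it a bar 176 mm long, 8 mm thick, 14 mm high (22 to 36 mm up) whose ends lie in a pair of notches; the tab stands on the bar. It must rise over 12 mm to clear the teeth.
- bolt1_mid (a point): Dark steel hex bolt with nut, 105 mm long, 0.25 kg, lying (None if absent). Point on its axis, mid-shank, 14 mm above what it lies on. x along the bolt to the nut end. Shank 18 mm thick, clear to grip x -30 to 30 mm; head and nut 28 mm across flats, 32 mm across corners: head x -46 to -33, nut 33 to 49, thread end at 59 mm.
- bolt1: The same bolt as bolt1_mid; origin 14 mm below that point when it lies on that flat.
- bolt2_mid (a point): Dark steel hex bolt with nut, 105 mm long, 0.25 kg, lying (None if absent). Point on its axis, mid-shank, 14 mm above what it lies on. x along the bolt to the nut end. Shank 18 mm thick, clear to grip x -30 to 30 mm; head and nut 28 mm across flats, 32 mm across corners: head x -46 to -33, nut 33 to 49, thread end at 59 mm.
- bolt2: The same bolt as bolt2_mid; origin 14 mm below that point when it lies on that flat.
- bolt3_mid (a point): Dark steel hex bolt with nut, 105 mm long, 0.25 kg, lying (None if absent). Point on its axis, mid-shank, 14 mm above what it lies on. x along the bolt to the nut end. Shank 18 mm thick, clear to grip x -30 to 30 mm; head and nut 28 mm across flats, 32 mm across corners: head x -46 to -33, nut 33 to 49, thread end at 59 mm.
- bolt3: The same bolt as bolt3_mid; origin 14 mm below that point when it lies on that flat.
- bolt4_mid (a point): Dark steel hex bolt with nut, 105 mm long, 0.25 kg, lying (None if absent). Point on its axis, mid-shank, 14 mm above what it lies on. x along the bolt to the nut end. Shank 18 mm thick, clear to grip x -30 to 30 mm; head and nut 28 mm across flats, 32 mm across corners: head x -46 to -33, nut 33 to 49, thread end at 59 mm.
- bolt4: The same bolt as bolt4_mid; origin 14 mm below that point when it lies on that flat.
- oil_can: Bystander: yellow can, 60 mm across, 170 mm high, standing; origin under its centre. Leave alone.
- spanner: Bystander: steel spanner, 200 mm long, lying on the bench right of the tray; origin under its middle. Leave alone.
- carton: Bystander: cardboard carton 80 x 80 x 70 mm left of the tray; origin under its centre. Leave alone.
Not all that is in view belongs to the job. Of the things that look like the wedge, take the one that is farthest to the robot's right at the start.

How it is judged:
By the outcome, as a careful person would: the job done as asked, in the order asked, and still so for the second after the job is handed in, with the robot touching nothing.
Of divider1, divider2 only 1 to 1 are there at a start; the rules pass over those that are not, and their reading is None.
Of bolt1, bolt2, bolt3, bolt4 only 3 to 4 are there at a start; the rules pass over those that are not, and their reading is None.
At some moment in a run one of bolt1, bolt2, bolt3, bolt4 may be knocked a few centimetres aside while the robot is not near it.
Once in a run the grip may slacken for a moment while it holds something.
It also fails if it takes over 210 s, if anything falls off the work surface, if the arm or the gripper's body presses on something with over 40 N, if the wrist force passes 120 N, or if a joint passes its speed limit or range.

## Robot

A 6-joint arm with a two-finger parallel gripper is mounted at the origin on the work surface. World frame = base frame: x ahead of the robot, y to its left, z up, the work surface at z = 0. Lengths are in m, angles in degrees, forces in N, time in s.
With the tool pointing down it reaches from about 0.3 to 0.75 m from the base axis. Payload 8.5 kg.
Tool frame: the origin (TCP) lies between the finger pads; the fingertips stand 14 mm ahead of it and the grasp point (between the pads) lies 5 mm behind it; z points along the fingers, y is the direction in which the jaws open and shut (so a half turn about z gives the same grasp; the last joint's range is limited). The gripper opens to 85 mm and grips with 20 to 120 N. Pads are 22 mm wide; open, the fingers measure 114 mm over their backs; the gripper's body (76 mm by 85 mm) begins 54 mm behind the grasp point. The pads swing forward as they close: fully open they stand 13 mm farther back than shut.
Start: joints at [-12.336, 21.807, 74.336, -0, 83.858, -12.336], TCP at [0.55, 0, 0.245] pointing down, gripper open.
Joint ranges: [-178.18, 178.18], [-50.72, 133.34], [12.68, 142.11], [-81.47, 261.47], [9.98, 163.14], [-165.26, 165.26]. Speed limits (degrees/s): [136.94, 136.94, 180, 180, 180, 180].

## Interface

Orientations are given as a 3x3 rotation matrix whose columns are the frame's x, y, z axes.
In Python, from cell import env, vision, order gives the robot as it stands.
- The arm moves only by the tool move_arm, never from a script. Its argument "plan" is text: rows parted by semicolons, each of 7 numbers parted by spaces: the shift along the world's x, y, z in mm, then the turn, a rotation vector about the world's x, y, z in degrees, then the closure, from -1 (fully open) to 1 (shut). In form: x y z ax ay az grip; .... A call has 1 to 20 rows; each row is the pose to reach, as a shift and turn from the pose measured when the call began; what a row does not reach only later rows make up. A row lasts 1/10 s, in which the tool goes at most 50 mm and 8.59 degrees, less where a joint would pass 70% of its speed; a pose out of reach is approached as far as the arm can. A call with a gripper value outside its range is refused whole. The fingers move at their own pace and stop on an object; "squeeze" is the grip in N (left out, the last holds). Time passes only in rows, so rows that repeat a pose let the fingers close. It gives the time, the measured TCP pose, the force and the opening at its end, in the units of the state.
- env.observe(): the state, without advancing time (a new reading comes with each control period).
- vision.capture(name): name is "scene" or "side" or "wrist"; returns a dict with "pixels" (480x640x3 uint8, red, green, blue), "depth" (480x640 float32, m along the optical axis (not along the pixel's ray), 0 where there is no reading), "camera_matrix" (3x3 intrinsics, pixels), "view" (4x4, takes a point from world to camera coordinates); the wrist camera has in their place "T_tool_cam" (4x4, takes a point from camera to tool coordinates, whose origin is the TCP and whose axes are the flange's). Camera axes: x right, y up, looking along -z (the intrinsics and any distortion apply to the point x, -y, -z); pixel columns grow to the right and rows downward; lengths in m; the calibration is good to about 2 mm. A picture is of the moment at which its call begins: read the wrist's pose just before it.
- order.close_job(): hands the job in, once; it reports no verdict.
The state is a dict: "time_s": time; "joint_positions": joint angles; "joint_velocities": joint speeds; "tau": joint torques, N m; "tool_pos": TCP position; "tcp_rot": TCP orientation; "contact_force": force on the tool from outside, world axes, zero at the start; "ft_torque": the same for the moment, N m; "width": finger opening in m.
Only numpy, scipy, OpenCV 4.12 (cv2) and the standard library are available. Lean on these libraries where they do the work, as an engineer would, in place of code of your own. Each camera call takes 0.05 s, during which the arm holds its last target.

## Working session

There is one attempt and no reset: what is moved stays moved. The work goes in short steps, Python scripts to look and compute and a tool call to move; the robot and the scene stay as the last step left them, time stands still between calls to the robot, and variables do not carry over. Pictures are saved under pics/ and viewed, and the job is handed in when it is done.

Besides the shell and the picture viewer there is one more tool, called as a command line: name --argument value ..., lists and objects as JSON in quotes. move_arm: Moves the arm, as the interface text tells. Its arguments: {"type":"object","properties":{"plan":{"type":"string"},"squeeze":{"type":"number"}},"required":["plan"]}

```bash
ls; mkdir -p pics
cat > h.py <<'E'
import numpy as np, cv2
from cell import env, vision, order
def cap(n):
    s=env.observe(); c=vision.capture(n)
    if n=='wrist':
        T=np.eye(4);T[:3,:3]=np.array(s['tcp_rot']);T[:3,3]=s['tool_pos']
        c['c2w']=T@np.array(c['T_tool_cam'])
    else: c['c2w']=np.linalg.inv(np.array(c['view']))
    return c
def save(c,f,crop=None,sc=1):
    im=cv2.cvtColor(c['pixels'],cv2.COLOR_RGB2BGR)
    if crop: im=im[crop[1]:crop[3],crop[0]:crop[2]]
    if sc!=1: im=cv2.resize(im,None,fx=sc,fy=sc,interpolation=cv2.INTER_CUBIC)
    cv2.imwrite(f,im)
def dirs(c,uv):
    K=np.array(c['camera_matrix']);uv=np.atleast_2d(np.array(uv,float))
    return np.c_[(uv[:,0]-K[0,2])/K[0,0],-(uv[:,1]-K[1,2])/K[1,1],-np.ones(len(uv))]
def onz(c,uv,z):
    d=dirs(c,uv)@c['c2w'][:3,:3].T;o=c['c2w'][:3,3]
    return o+d*((z-o[2])/d[:,2])[:,None]
def cloud(c):
    v,u=np.mgrid[0:480,0:640]
    d=dirs(c,np.c_[u.ravel(),v.ravel()])*c['depth'].ravel()[:,None]
    return (d@c['c2w'][:3,:3].T+c['c2w'][:3,3]).reshape(480,640,3)
def proj(c,P):
    w=np.linalg.inv(c['c2w']);p=np.atleast_2d(P)@w[:3,:3].T+w[:3,3];K=np.array(c['camera_matrix'])
    return np.c_[K[0,0]*p[:,0]/-p[:,2]+K[0,2],K[1,1]*-p[:,1]/-p[:,2]+K[1,2]]
E
python3 - <<'E'
from h import *
for n in ['scene','side','wrist']:
    c=cap(n);save(c,f'pics/{n}0.png');print(n,c.keys(),c['camera_matrix'],c['c2w'].round(3))
print(env.observe())
E
```

```text
pics
scene dict_keys(['pixels', 'depth', 'camera_matrix', 'view', 'c2w']) [[553.84018768   0.         318.69442446]
 [  0.         553.84018768 239.82445149]
 [  0.           0.           1.        ]] [[ 0.715 -0.378  0.589  1.279]
 [ 0.7    0.4   -0.592 -0.777]
 [-0.011  0.835  0.55   0.811]
 [ 0.     0.     0.     1.   ]]
side dict_keys(['pixels', 'depth', 'camera_matrix', 'view', 'c2w']) [[555.9303075    0.         319.68136998]
 [  0.         555.9303075  243.31258559]
 [  0.           0.           1.        ]] [[-0.998  0.032 -0.06   0.404]
 [-0.068 -0.53   0.845  1.068]
 [-0.005  0.847  0.531  0.7  ]
 [ 0.     0.     0.     1.   ]]
wrist dict_keys(['pixels', 'depth', 'camera_matrix', 'T_tool_cam', 'c2w']) [[331.64975144   0.         316.50513592]
 [  0.         331.64975144 238.65867622]
 [  0.           0.           1.        ]] [[ 1.    -0.001  0.002  0.549]
 [ 0.     0.953  0.302  0.077]
 [-0.002 -0.302  0.953  0.374]
 [ 0.     0.     0.     1.   ]]
{'time_s': 0.15, 'joint_positions': array([-1.23371847e+01,  2.18343310e+01,  7.43718556e+01, -2.74900148e-03,
        8.38590200e+01, -1.23353376e+01]), 'joint_velocities': array([ 0.07904445, -0.12188593, -0.15724162, -0.05332831, -0.02040242,
       -0.00164705]), 'tau': array([ 1.94521621e-03, -4.48624384e+01, -2.31344014e+01, -1.86937300e-04,
        3.77541786e-03, -1.65174959e-05]), 'tool_pos': array([5.49792469e-01, 1.76933959e-05, 2.44850113e-01]), 'tcp_rot': array([[ 2.71871498e-05,  9.99999370e-01, -1.12198008e-03],
       [ 9.99999980e-01, -2.69666269e-05,  1.96562635e-04],
       [ 1.96532255e-04, -1.12198540e-03, -9.99999351e-01]]), 'contact_force': array([ 0.0839801 , -0.13419982,  0.34804183]), 'ft_torque': array([ 0.01985061, -0.00742286,  0.00254783]), 'width': 0.08521730768710674}
```

View pics/scene0.png

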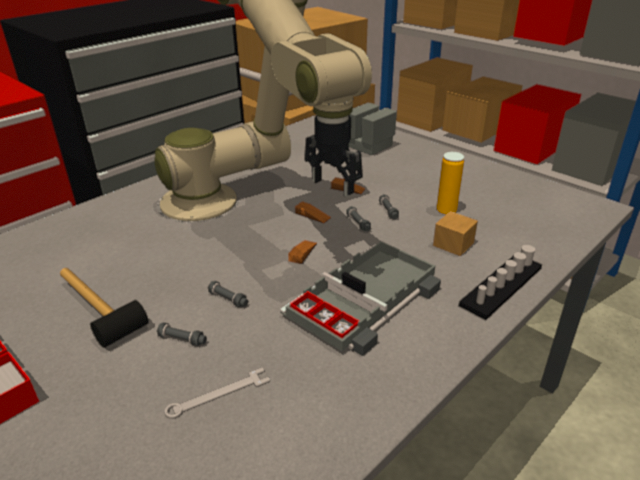

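View pics/side0.png

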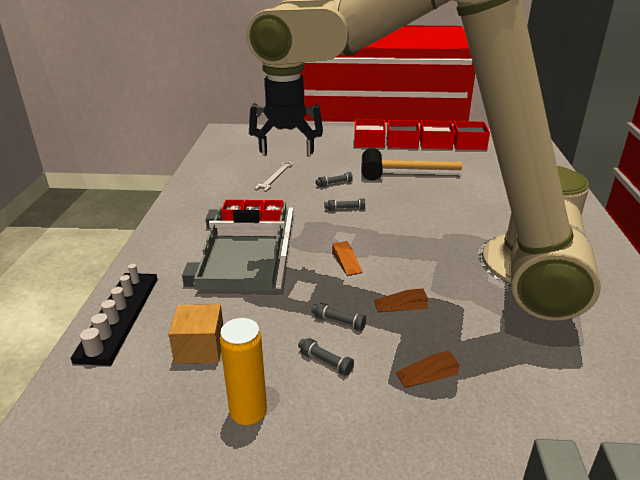

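View pics/wrist0.png

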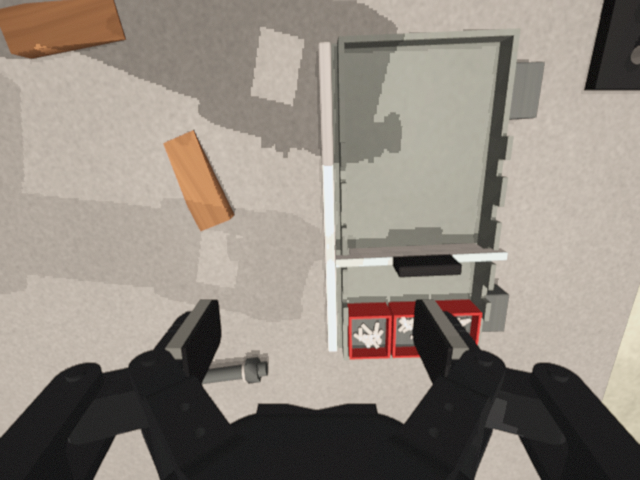

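```bash
cat > m.py <<'E'
from h import *
def blobs(c,mask,amin=60):
    n,l,st,ce=cv2.connectedComponentsWithStats(mask.astype(np.uint8));P=cloud(c)
    for i in range(1,n):
        if st[i,4]<amin: continue
        m=(l==i)&(c['depth']>0);p=P[m]
        r=cv2.minAreaRect((p[:,:2]*1000).astype(np.float32))
        print('px',ce[i].round(0),'n',st[i,4],'mean',(p.mean(0)*1000).round(0),'z',(np.percentile(p[:,2],[2,98])*1000).round(0),'rect',np.round(r[0],1),np.round(r[1],1),round(r[2],1))
def hsv(c): return cv2.cvtColor(c['pixels'],cv2.COLOR_RGB2HSV)
def tablemask(c,lo=0.006,hi=0.1):
    P=cloud(c);return (P[...,2]>lo)&(P[...,2]<hi)&(c['depth']>0)&(P[...,0]>0.15)&(P[...,0]<1.0)&(abs(P[...,1])<0.6)
E
python3 - <<'E'
from m import *
for n in ['side','scene','wrist']:
    c=cap(n);h=hsv(c);t=tablemask(c)
    print(n,'wood');blobs(c,t&(h[...,0]<18)&(h[...,0]>4)&(h[...,1]>120)&(h[...,2]>60))
    print(n,'dark');blobs(c,t&(h[...,2]<110)&(h[...,1]<90),80)
    print(n,'bright');blobs(c,t&(h[...,2]>195)&(h[...,1]<50),80)
    print(n,'red');blobs(c,t&((h[...,0]<4)|(h[...,0]>174))&(h[...,1]>150),80)
E
```

```text
side wood
px [413. 166.] n 205 mean [ 239. -438.   28.] z [22. 35.] rect [ 239.  -438.6] [177.2  19. ] 1.5
px [346. 256.] n 501 mean [420.  28.  16.] z [ 6. 25.] rect [418.9  27.5] [ 37.6 102.7] 21.6
px [405. 299.] n 738 mean [298. 180.  17.] z [ 7. 25.] rect [303.1 174.9] [93.1 45.3] 8.9
px [195. 334.] n 2368 mean [674. 347.  52.] z [ 9. 72.] rect [677.8 326.8] [81.6 84.6] 6.4
px [431. 368.] n 1134 mean [265. 367.  17.] z [ 7. 26.] rect [269.8 364.5] [100.1  39.9] 21.5
side dark
px [371. 164.] n 540 mean [ 359. -422.   41.] z [ 8. 60.] rect [ 357.4 -443.7] [ 57.9 107.5] 0.7
px [334. 179.] n 249 mean [ 465. -361.   17.] z [ 7. 28.] rect [ 463.9 -364.3] [107.3  30.1] 24.9
px [344. 204.] n 301 mean [ 431. -213.   17.] z [ 7. 28.] rect [ 430.4 -214. ] [105.1  26.9] 6.6
px [247. 216.] n 294 mean [653. -49.  68.] z [29. 85.] rect [ 663.7 -101.6] [ 56.1 137.6] 8.9
px [213. 216.] n 153 mean [ 752. -108.   30.] z [ 9. 51.] rect [748.6 -90.8] [ 37.9 106.6] 6.1
px [224. 245.] n 535 mean [696.  10.  24.] z [13. 50.] rect [652.6  51.2] [154.9 204. ] 1.9
px [241. 275.] n 1912 mean [636. 124.  24.
[... 2998 characters left out ...]
21.  31.8] 43.8
px [224. 370.] n 236 mean [ 429. -213.   18.] z [11. 22.] rect [ 428.2 -214. ] [47.3  5.2] 9.3
wrist bright
px [332. 204.] n 3498 mean [566.  -1.  28.] z [23. 56.] rect [591.6  -9.4] [ 71.  337.5] 2.1
px [480. 257.] n 383 mean [718. -44.  54.] z [18. 56.] rect [714.8 -51.1] [58.8 24.6] 1.6
px [406. 324.] n 145 mean [ 653. -135.   36.] z [34. 37.] rect [ 652.1 -136.2] [19.8 16.7] 73.1
px [369. 336.] n 353 mean [ 611. -151.   36.] z [32. 37.] rect [ 612.  -147.9] [32.9 31.9] 60.5
wrist red
px [464. 313.] n 712 mean [ 717. -118.   38.] z [20. 50.] rect [ 720.7 -121. ] [28.5 56. ] 47.3
px [381. 328.] n 1975 mean [ 624. -138.   40.] z [21. 50.] rect [ 625.7 -144.1] [80.5 60. ] 2.3
```

Run:
```python
from m import *
c=cap('wrist');P=cloud(c);h=hsv(c)
save(c,'pics/w_crop.png',(150,110,250,250),5)
# wedge profile
m=(h[...,0]<18)&(h[...,0]>4)&(h[...,1]>120)&(h[...,2]>60)&(P[...,0]>.36)&(P[...,2]>.004)&(P[...,2]<.05)
p=P[m]*1000
top=p
r=cv2.minAreaRect(p[:,:2].astype(np.float32));print(r)
a=np.radians(r[2]+90);ax=np.array([np.cos(a),np.sin(a)])
s=(p[:,:2]-r[0])@ax;w=(p[:,:2]-r[0])@[-ax[1],ax[0]]
for k in range(-50,55,10):
    q=(s>k)&(s<k+10)&(abs(w)<10)
    print(k,q.sum(),p[q,2].mean().round(1) if q.any() else None)
print('extents',np.percentile(s,[0.5,99.5]),np.percentile(w,[.5,99.5]))
# lip strip
z=P[...,2]*1000;x=P[...,0]*1000;y=P[...,1]*1000
b=(h[...,2]>150)&(h[...,1]<50)&(z>18)&(z<30)&(x>545)&(x<585)
# outer edge per row
L=[];R=[]
for v in range(45,350,5):
    u=np.where(b[v])[0]
    if len(u)>4: L.append(P[v,u.min()]*1000);R.append(P[v,u.max()]*1000)
L=np.array(L);f=np.polyfit(L[:,1],L[:,0],1);print('lip outer',f,np.std(L[:,0]-np.polyval(f,L[:,1])),L[[0,-1]].round(1))
yl=P[b][:,1]*1000;print('strip y',yl.min(),yl.max(), 'z',np.median(z[b]))
```

```text
((419.4400329589844, 28.325225830078125), (36.12385559082031, 97.88349151611328), 21.48702049255371)
-50 146 25.1
-40 169 25.1
-30 171 25.1
-20 177 23.7
-10 178 20.9
0 178 18.1
10 179 15.2
20 173 12.3
30 176 9.5
40 157 6.8
50 0 None
extents [-48.38305703  48.46471529] [-17.83507665  17.49497315]
lip outer [-3.72039620e-02  5.56088314e+02] 0.3239521224640641 [[ 550.3  156.2   24.2]
 [ 563.1 -170.4   25.9]]
strip y -179.35888465795375 158.78307093950667 z 24.803920304349276
```

View pics/w_crop.png

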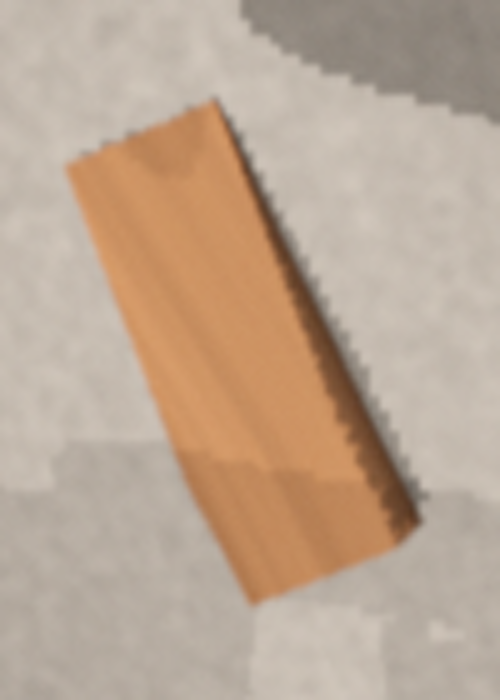

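Wedge candidates in the side view are A at (346,256) with y≈+28 mm, B at (405,299) with y≈175 mm, and C at (431,368) with y≈367 mm. The wedge farthest to the robot's right is A, which is also scene (300,251) and wrist (198,182). The close crop confirms its full block end is at the lower right and its thin edge at the upper left. The divider is at lip y≈-39, so it is divider2 and its target is notch_a. Four bolts are present, at side (334,179), (344,204), (338,316) and (326,356).

move_arm --plan "-35 -1 -45 0 0 6 -1; -70 -2 -90 0 0 13 -1; -105 -4 -130 0 0 21.5 -1; -117.5 -4.2 -155 0 0 21.5 -1; -117.5 -4.2 -155 0 0 21.5 -1; -117.5 -4.2 -175 0 0 21.5 -1; -117.5 -4.2 -195 0 0 21.5 -1; -117.5 -4.2 -210 0 0 21.5 -1; -117.5 -4.2 -220 0 0 21.5 -1; -117.5 -4.2 -228 0 0 21.5 -1; -117.5 -4.2 -228 0 0 21.5 -1; -117.5 -4.2 -228 0 0 21.5 -1" --squeeze 50

```text
time_s: 1.55
tool_pos: [0.4328, -0.0043, 0.0176]
tcp_rot: [[-0.366, 0.93, 0.0], [0.93, 0.366, -0.0], [-0.0, 0.0, -1.0]]
contact_force: [-0.3, 0.4, 0.4]
width: 0.0854
```

move_arm --plan "0 0 -1 0 0 0 1; 0 0 -1 0 0 0 1; 0 0 -1 0 0 0 1; 0 0 -1 0 0 0 1; 0 0 -1 0 0 0 1; 0 0 -1 0 0 0 1; 0 0 -1 0 0 0 1; 0 0 -1 0 0 0 1"

```text
time_s: 2.35
tool_pos: [0.433, -0.0043, 0.017]
tcp_rot: [[-0.367, 0.93, 0.001], [0.93, 0.367, -0.0], [-0.001, 0.001, -1.0]]
contact_force: [-0.5, -0.0, 5.0]
width: 0.0347
```

Run:
```python
from m import *
c=cap('side');save(c,'pics/s1.png',(240,180,480,360),3)
print(env.observe()['width'])
```

```text
0.0352674068506012
```

View pics/s1.png

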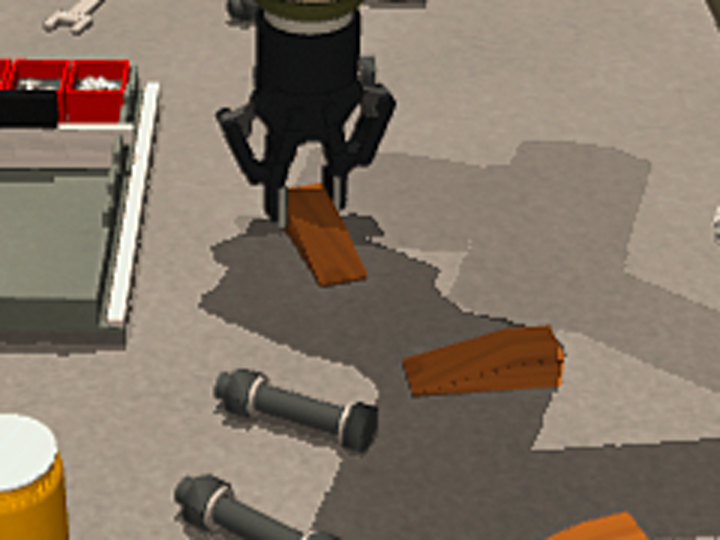

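move_arm --plan "0 0 10 0 0 0 1; 0 0 20 0 0 -5 1; 2 -1 20 0 0 -13 1; 4 -2 20 0 0 -21 1; 6 -3 20 0 0 -29 1; 8 -4 20 0 0 -37 1; 10 -5 20 0 0 -45 1; 11 -6 20 0 0 -53 1; 12 -7 20 0 0 -61 1; 13 -8 20 0 0 -69 1; 14 -9 20 0 0 -77 1; 15 -10 20 0 0 -85 1; 16 -10 20 0 0 -93 1; 17 -10 20 0 0 -101 1; 17 -10 20 0 0 -109.4 1; 17 -10 20 0 0 -109.4 1; 17 -10 20 0 0 -109.4 1; 17 -10 20 0 0 -109.4 1"

```text
time_s: 4.2
tool_pos: [0.45, -0.0143, 0.0372]
tcp_rot: [[0.999, 0.04, -0.001], [0.04, -0.999, -0.001], [-0.001, 0.001, -1.0]]
contact_force: [0.9, -0.3, -0.7]
width: 0.0348
```

Run:
```python
from m import *
for n in ['side','wrist']:
    c=cap(n);h=hsv(c);t=tablemask(c)
    blobs(c,t&(h[...,0]<18)&(h[...,0]>4)&(h[...,1]>120)&(h[...,2]>60))
    save(c,f'pics/{n}2.png')
```

```text
px [412. 166.] n 203 mean [ 239. -438.   28.] z [21. 35.] rect [ 239.3 -437.8] [177.   19.8] 0.2
px [315. 241.] n 423 mean [492.  -5.  32.] z [21. 44.] rect [494.5 -11.1] [48.4 78.1] 87.5
px [404. 299.] n 741 mean [299. 180.  17.] z [ 6. 25.] rect [303.8 176.3] [96.5 41.4] 9.1
px [195. 334.] n 2477 mean [674. 347.  53.] z [ 9. 71.] rect [677.3 325.8] [80.4 85.6] 5.4
px [431. 368.] n 1136 mean [265. 367.  17.] z [ 7. 26.] rect [271.1 365.5] [101.2  40.9] 21.5
px [316. 234.] n 20927 mean [487. -13.  38.] z [26. 46.] rect [484.1 -12.9] [100.2  35.8] 2.7
px [ 11. 438.] n 1118 mean [341. 169.  10.] z [ 6. 14.] rect [340.9 168.5] [36.1 16.6] 0.4
```

View pics/wrist2.png

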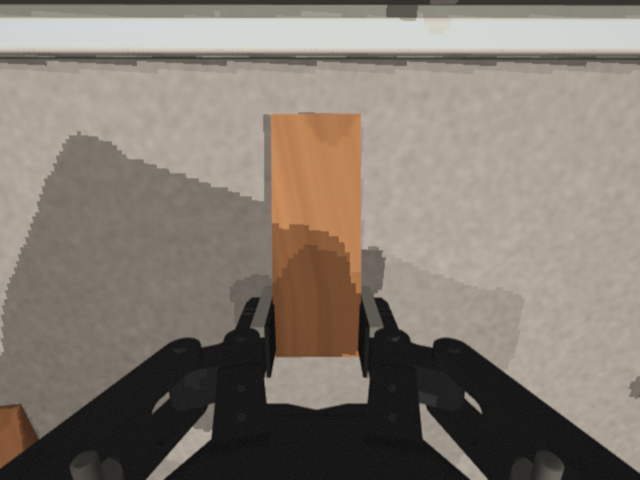

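View pics/side2.png

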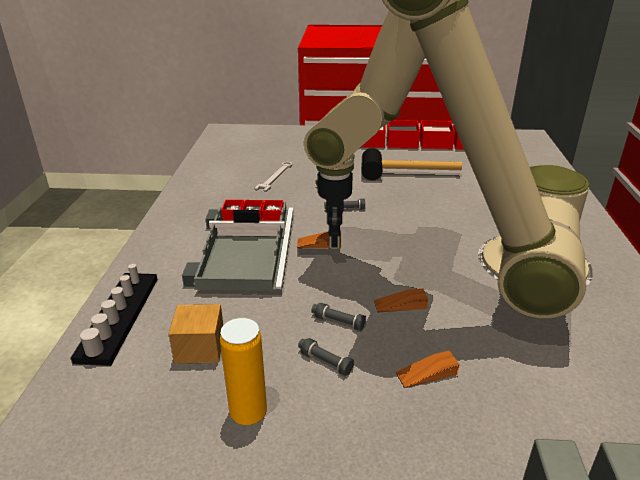

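move_arm --plan "0 0 -10 0 0 0 1; 0 0 -17 0 0 0 1; 0 0 -20 0 0 0 1; 0 0 -20 0 0 0 1; 6 0.2 -20 0 0 0 1; 12 0.4 -20 0 0 0 1; 18 0.7 -20 0 0 0 1; 24 0.9 -20 0 0 0 1; 30 1.1 -20 0 0 0 1; 36 1.3 -20 0 0 0 1; 42 1.6 -20 0 0 0 1; 46 1.7 -20 0 0 0 1; 46 1.7 -20 0 0 0 1" --squeeze 80

```text
time_s: 5.6
tool_pos: [0.4957, -0.0124, 0.0171]
tcp_rot: [[0.999, 0.039, -0.002], [0.039, -0.999, -0.001], [-0.002, 0.001, -1.0]]
contact_force: [-1.4, 0.7, 5.4]
width: 0.0344
```

move_arm --plan "2 0 0 0 0 0 1; 4 0.1 0 0 0 0 1; 6 0.2 0 0 0 0 1; 8 0.3 0 0 0 0 1; 10 0.3 0 0 0 0 1; 12 0.4 0 0 0 0 1; 14 0.5 0 0 0 0 1; 16 0.6 0 0 0 0 1; 18 0.6 0 0 0 0 1; 20 0.7 0 0 0 0 1; 20 0.7 0 0 0 0 1"

```text
time_s: 6.7
tool_pos: [0.512, -0.0111, 0.0171]
tcp_rot: [[0.999, 0.04, -0.011], [0.04, -0.999, 0.001], [-0.011, -0.001, -1.0]]
contact_force: [-16.8, 0.7, 19.6]
width: 0.0343
```

move_arm --plan "4 0.1 -0.5 0 0 0 1; 6 0.2 -0.5 0 0 0 1; 8 0.3 -0.5 0 0 0 1; 10 0.3 -0.5 0 0 0 1; 12 0.4 -0.5 0 0 0 1; 14 0.5 -0.5 0 0 0 1; 16 0.6 -0.5 0 0 0 1; 16 0.6 -0.5 0 0 0 1"

```text
time_s: 7.5
tool_pos: [0.5244, -0.0101, 0.0171]
tcp_rot: [[0.999, 0.041, -0.019], [0.041, -0.999, 0.001], [-0.019, -0.002, -1.0]]
contact_force: [-20.7, -0.3, 24.9]
width: 0.0344
```

Run:
```python
from m import *
c=cap('side');save(c,'pics/s3.png',(180,160,420,340),3)
c=cap('wrist');save(c,'pics/w3.png')
```

```text
(no output)
```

View pics/s3.png

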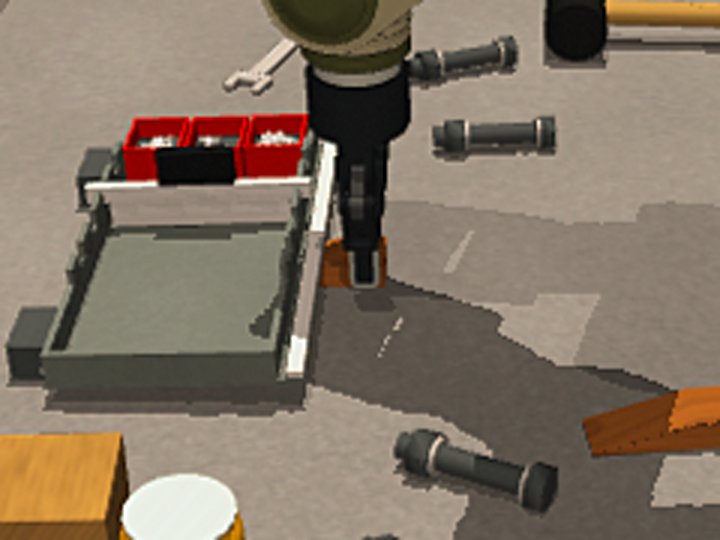

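View pics/w3.png

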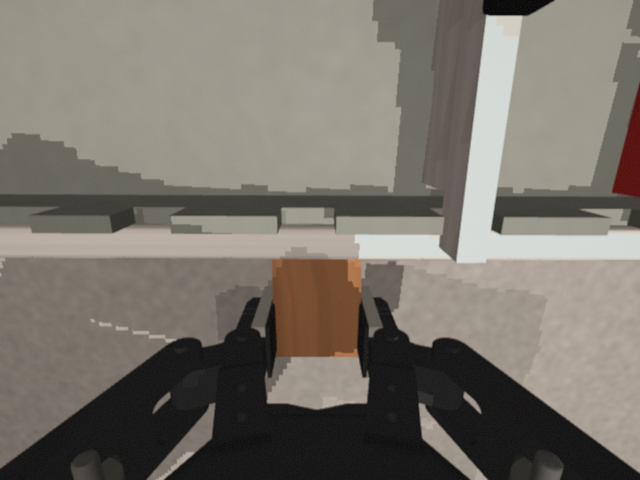

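move_arm --plan "4 0.1 0 0 0 0 1; 6 0.2 0 0 0 0 1; 8 0.3 0 0 0 0 1; 10 0.3 0 0 0 0 1; 12 0.4 0 0 0 0 1; 12 0.4 0 0 0 0 1"

```text
time_s: 8.2
tool_pos: [0.5335, -0.0092, 0.0171]
tcp_rot: [[0.999, 0.042, -0.026], [0.042, -0.999, 0.002], [-0.026, -0.003, -1.0]]
contact_force: [-15.5, 0.4, 16.4]
width: 0.0342
```

move_arm --plan "4 0.1 0 0 0 0 1; 6 0.2 0 0 0 0 1; 8 0.3 0 0 0 0 1; 8 0.3 0 0 0 0 1"

```text
time_s: 8.6
tool_pos: [0.5356, -0.0088, 0.0169]
tcp_rot: [[0.998, 0.044, -0.04], [0.044, -0.999, 0.002], [-0.04, -0.004, -0.999]]
contact_force: [-29.1, -4.9, 24.7]
width: 0.0346
```

move_arm --plan "3 0.1 0 0 -1 0 1; 6 0.2 0 0 -2.3 0 1; 9 0.3 0 0 -2.3 0 1; 9 0.3 0 0 -2.3 0 1"

```text
time_s: 9.0
tool_pos: [0.5358, -0.0087, 0.0169]
tcp_rot: [[0.999, 0.046, -0.022], [0.046, -0.999, 0.002], [-0.022, -0.003, -1.0]]
contact_force: [-40.3, -10.4, 37.7]
width: 0.0347
```

Run:
```python
from m import *
c=cap('wrist');save(c,'pics/w4.png')
P=cloud(c)*1000;h=hsv(c)
z=P[...,2];x=P[...,0];b=(h[...,2]>150)&(h[...,1]<50)&(z>18)&(z<45)&(x>535)&(x<585)&(abs(P[...,1])<160)
L=[]
for u in range(20,630,10):
    v=np.where(b[:,u])[0]
    if len(v)>4: L.append(P[v.max()-2,u])
L=np.array(L);print(np.median(L,0),L[::10].round(1)); print(env.observe()['contact_force'],env.observe()['tool_pos'])
```

```text
[558.35188294  -3.52063349  34.58082935] [[ 554.5  102.2   34.2]
 [ 555.7   65.4   33.8]
 [ 557.3   28.    34.3]
 [ 559.3   -9.    35.5]
 [ 559.9  -46.2   34.2]
 [ 562.2 -101.5   34.4]]
[-38.34908738 -10.1076981   38.37069167] [ 0.53577568 -0.00869275  0.01686412]
```

View pics/w4.png

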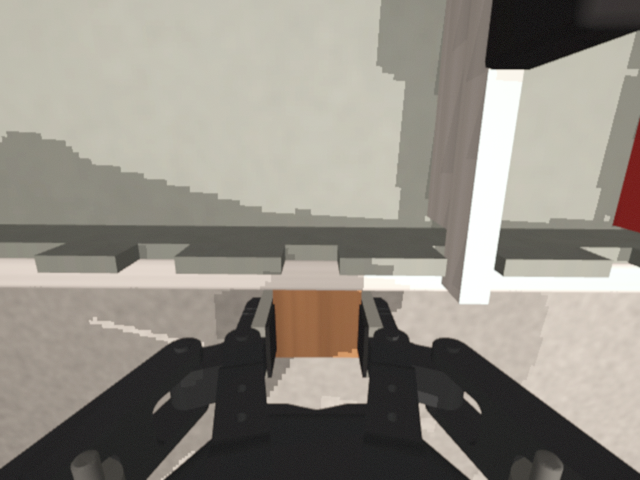

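move_arm --plan "0 0 0 0 0 0 1; 0 0 0 0 0 0 -0.2; 0 0 0 0 0 0 -0.6; 0 0 0 0 0 0 -1; 0 0 0 0 0 0 -1; 0 0 0 0 0 0 -1; 0 0 10 0 0 0 -1; -5 0 30 0 -1.3 0 -1; -10 0 60 0 -1.3 0 -1; -10 0 100 0 -1.3 0 -1; -10 0 150 0 -1.3 0 -1; -10 0 200 0 -1.3 0 -1; -10 0 230 0 -1.3 0 -1; -10 0 230 0 -1.3 0 -1; -10 0 230 0 -1.3 0 -1"

```text
time_s: 10.55
tool_pos: [0.5255, -0.0086, 0.2474]
tcp_rot: [[0.999, 0.046, 0.002], [0.046, -0.999, 0.002], [0.002, -0.002, -1.0]]
contact_force: [-0.8, -0.2, -0.2]
width: 0.0853
```

Run:
```python
from m import *
c=cap('wrist');save(c,'pics/w5.png')
P=cloud(c)*1000;h=hsv(c)
t=tablemask(c);blobs(c,t&(h[...,0]<18)&(h[...,0]>4)&(h[...,1]>120)&(h[...,2]>60))
blobs(c,t&(h[...,2]<60)&(h[...,1]<90)&(P[...,2]>65),80)
z=P[...,2];x=P[...,0];b=(h[...,2]>150)&(h[...,1]<50)&(z>18)&(z<45)&(x>535)&(x<585)
print('lip z',np.median(z[b]),'y ext',np.percentile(P[b][:,1],[.2,99.8]))
c=cap('side');save(c,'pics/s5.png',(180,160,420,340),3)
```

```text
px [14. 44.] n 1960 mean [669. 285.  23.] z [ 7. 44.] rect [669.6 286.9] [30.7 75.8] 69.0
px [318. 197.] n 1027 mean [537.  -9.  25.] z [23. 27.] rect [536.9  -8.7] [34.9 33.7] 2.9
px [156. 336.] n 192 mean [345. 190.   8.] z [ 6. 12.] rect [347.1 191.5] [16.9 34.8] 53.2
px [ 25. 374.] n 1656 mean [283. 365.  15.] z [ 6. 26.] rect [280.4 366.7] [82.2 38.5] 21.9
px [370.  58.] n 1042 mean [660. -44.  85.] z [67. 91.] rect [658.7 -45.7] [59.3 11.1] 2.7
lip z 33.6559277652412 y ext [-179.32580601  157.40607217]
```

View pics/w5.png

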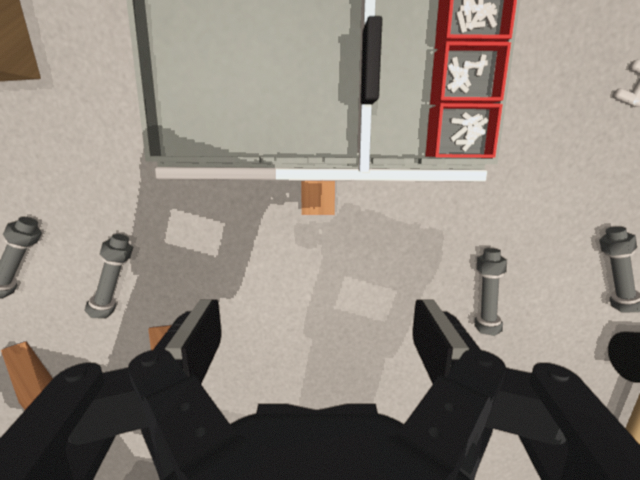

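View pics/s5.png

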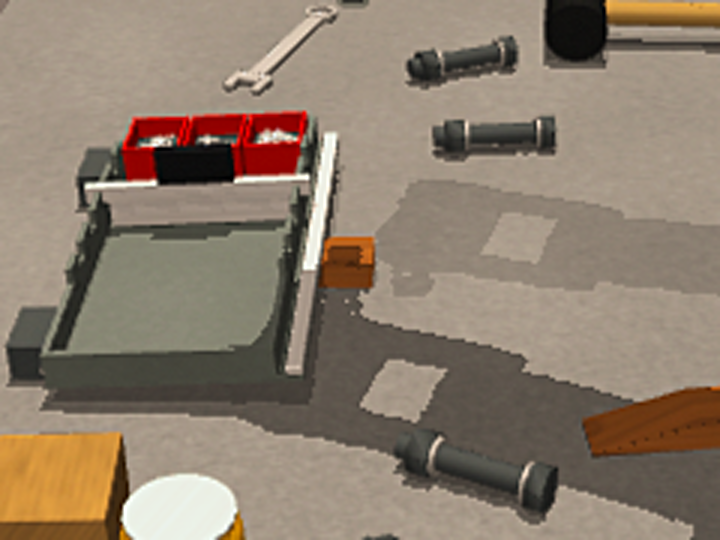

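move_arm --plan "33 -9 -30 0 0 -0.4 -0.3; 66 -19 -60 0 0 -0.4 -0.3; 99 -28 -80 0 0 -0.4 -0.3; 132 -37.4 -100 0 0 -0.4 -0.3; 132 -37.4 -100 0 0 -0.4 -0.3; 132 -37.4 -120 0 0 -0.4 -0.3; 132 -37.4 -140 0 0 -0.4 -0.3; 132 -37.4 -155 0 0 -0.4 -0.3; 132 -37.4 -165 0 0 -0.4 -0.3; 132 -37.4 -169.4 0 0 -0.4 -0.3; 132 -37.4 -169.4 0 0 -0.4 -0.3; 132 -37.4 -169.4 0 0 -0.4 -0.3" --squeeze 50

```text
time_s: 11.85
tool_pos: [0.6574, -0.046, 0.0772]
tcp_rot: [[0.999, 0.039, -0.0], [0.039, -0.999, 0.003], [-0.0, -0.003, -1.0]]
contact_force: [-0.3, 0.3, -0.1]
width: 0.0556
```

move_arm --plan "0 0 0 0 0 0 0.3; 0 0 0 0 0 0 0.6; 0 0 0 0 0 0 1; 0 0 0 0 0 0 1; 0 0 0 0 0 0 1; 0 0 0 0 0 0 1; 0 0 0 0 0 0 1; 0 0 0 0 0 0 1"

```text
time_s: 12.65
tool_pos: [0.6576, -0.0461, 0.0777]
tcp_rot: [[0.999, 0.039, 0.0], [0.039, -0.999, 0.002], [0.0, -0.002, -1.0]]
contact_force: [-0.6, -0.9, 5.6]
width: 0.0111
```

Run:
```python
from m import *
c=cap('wrist');save(c,'pics/w6.png')
```

```text
(no output)
```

View pics/w6.png

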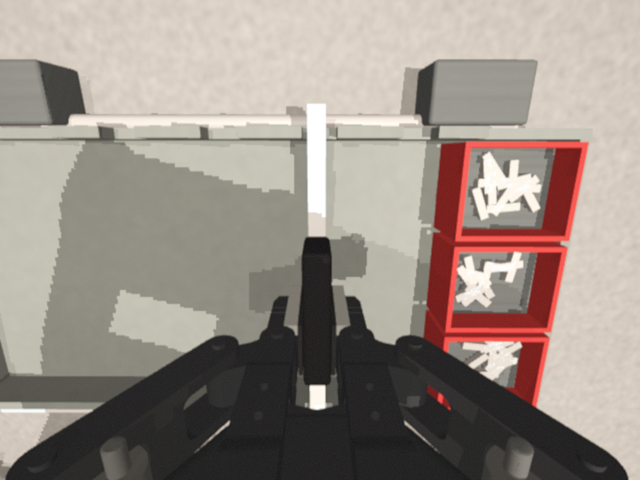

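move_arm --plan "0 0 6 0 0 0 1; 0 0 14 0 0 0 1; 0 0 22 0 0 0 1; 0 0 28 0 0 0 1; 0 0 28 0 0 0 1; 0.4 -10 28 0 0 0 1; 0.8 -20 28 0 0 0 1; 1.2 -32 28 0 0 0 1; 1.7 -45 28 0 0 0 1; 1.7 -45 28 0 0 0 1; 1.7 -45 28 0 0 0 1"

```text
time_s: 13.8
tool_pos: [0.6592, -0.0916, 0.1055]
tcp_rot: [[0.999, 0.038, 0.0], [0.038, -0.999, 0.003], [0.0, -0.003, -1.0]]
contact_force: [-0.1, 0.1, -1.4]
width: 0.0112
```

Run:
```python
from m import *
c=cap('wrist');save(c,'pics/w7.png')
c=cap('side');save(c,'pics/s7.png',(170,150,370,300),4)
```

```text
(no output)
```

View pics/w7.png

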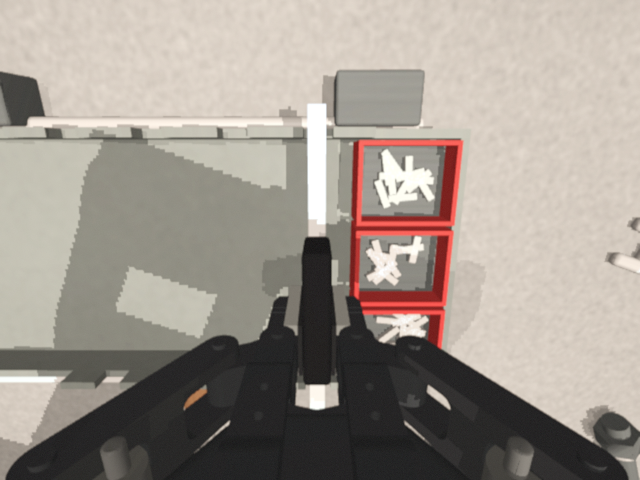

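View pics/s7.png

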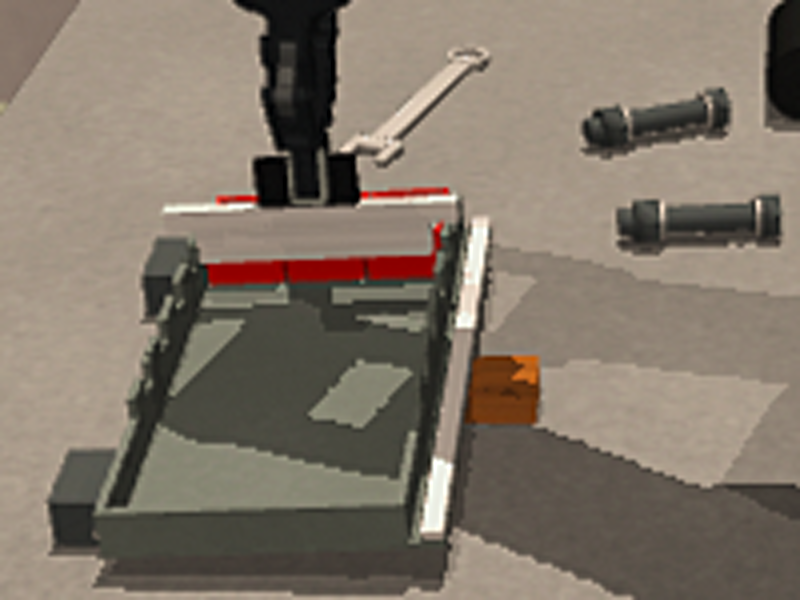

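move_arm --plan "0.1 0 -8 0 0 0 1; 0.1 0.3 -14 0 0 0 1; 0.1 0.3 -19 0 0 0 1; 0.1 0.3 -23 0 0 0 1; 0.1 0.3 -26 0 0 0 1; 0.1 0.3 -28 0 0 0 1; 0.1 0.3 -29 0 0 0 1; 0.1 0.3 -29 0 0 0 1"

```text
time_s: 14.7
tool_pos: [0.6593, -0.0905, 0.0777]
tcp_rot: [[0.999, 0.039, 0.001], [0.039, -0.999, 0.002], [0.001, -0.002, -1.0]]
contact_force: [-2.2, -0.3, 4.5]
width: 0.0108
```

Run:
```python
from m import *
c=cap('wrist');save(c,'pics/w8.png')
c=cap('side');save(c,'pics/s8.png',(170,150,370,300),4)
print(env.observe()['contact_force'])
```

```text
[-3.36577224  0.30905878  5.29238819]
```

View pics/w8.png

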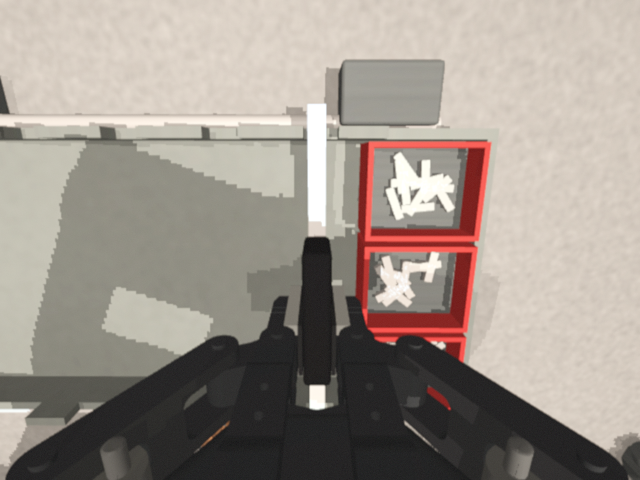

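View pics/s8.png

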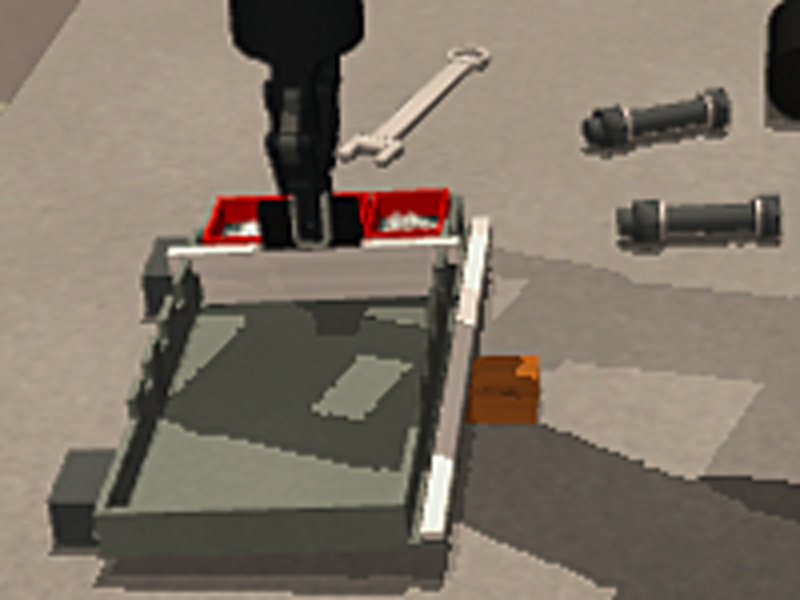

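move_arm --plan "0 0 0 0 0 0 0.6; 0 0 0 0 0 0 0.4; 0 0 0 0 0 0 0.2; 0 0 0 0 0 0 0.2; 0 0 0 0 0 0 0.2; 0 0 15 0 0 0 0.2; 0 0 35 0 0 0 0.2; -20 15 80 0 0 0 0; -60 30 120 0 0 0 -1; -100 50 160 0 0 0 -1; -130 75 200 0 0 0 -1; -150 90 220 0 0 0 -1; -150 90 220 0 0 0 -1; -150 90 220 0 0 0 -1"

```text
time_s: 16.2
tool_pos: [0.5091, -0.0, 0.2988]
tcp_rot: [[0.999, 0.04, 0.004], [0.04, -0.999, 0.002], [0.004, -0.001, -1.0]]
contact_force: [0.2, -0.7, -1.2]
width: 0.0854
```

```bash
cat > look.py <<'E'
from m import *
import sys
def bolts(c):
    P=cloud(c);h=hsv(c)
    m=(h[...,2]<125)&(h[...,1]<90)&tablemask(c,0.005,0.036)&(P[...,0]<.555)&(P[...,0]>.3)
    blobs(c,m,100)
E
python3 - <<'E'
from look import *
c=cap('wrist');save(c,'pics/w9.png');P=cloud(c)*1000;h=hsv(c)
bolts(c)
t=tablemask(c)
print('tab');blobs(c,t&(h[...,2]<60)&(h[...,1]<90)&(P[...,2]>65),80)
z=P[...,2];x=P[...,0];b=(h[...,2]>150)&(h[...,1]<50)&(z>18)&(z<45)&(x>535)&(x<585)
print('lip z',np.median(z[b]),'y ext',np.percentile(P[b][:,1],[.2,99.8]))
bar=(h[...,2]>150)&(h[...,1]<50)&(z>50)&(z<75)
print('bar');blobs(c,bar,60)
for n in['scene','side']:
  print(n);bolts(cap(n))
E
```

```text
px [ 51. 232.] n 1528 mean [452. 338.  22.] z [ 9. 30.] rect [449.8 342.6] [ 28.5 105.8] 57.2
px [597. 240.] n 1586 mean [ 470. -363.   21.] z [ 8. 30.] rect [ 467.6 -368.8] [105.8  28.1] 25.3
px [138. 248.] n 1358 mean [435. 229.  22.] z [ 9. 31.] rect [431.2 233.4] [ 27.7 105.1] 68.4
px [479. 261.] n 1232 mean [ 435. -216.   22.] z [ 9. 30.] rect [ 432.2 -220.1] [104.9  27.3] 9.1
px [604. 315.] n 848 mean [ 364. -403.   23.] z [ 6. 35.] rect [ 369.7 -407.7] [38.5 73.4] 52.9
tab
px [419.  53.] n 1297 mean [660. -88.  85.] z [67. 91.] rect [660.8 -89.7] [59.9 12.1] 1.7
lip z 33.29186309703955 y ext [-179.10516008  157.07700793]
bar
px [416.   9.] n 169 mean [704. -88.  57.] z [55. 59.] rect [701.1 -88.3] [ 8.8 22.6] 88.5
px [409. 121.] n 491 mean [602. -93.  62.] z [59. 65.] rect [602.  -94.6] [57.4 12.1] 2.4
px [263. 141.] n 101 mean [576.  59.  61.] z [60. 63.] rect [576.4  60.8] [ 4.1 23.3] 2.2
px [303. 141.] n 138 mean [578.  17.  61.] z [57. 63.] rect [578.1  16.4] [ 4.1 29.9] 2.3
px [347. 141.] n 115 mean [580. -29.  61.] z [50. 63.] rect [580.  -31.6] [ 4.1 34.3] 1.8
px [388. 
[... 441 characters left out ...]
2.2] [110.2  30.5] 8.6
px [120. 332.] n 445 mean [ 383. -462.   25.] z [ 8. 36.] rect [ 381.5 -462.1] [115.9  54.8] 61.3
px [181. 334.] n 528 mean [ 473. -374.   19.] z [ 7. 29.] rect [ 469.8 -370.8] [107.8  29. ] 24.9
side
px [371. 173.] n 183 mean [ 358. -400.   21.] z [ 6. 35.] rect [ 356.9 -400.2] [15.2 57.4] 87.3
px [334. 179.] n 260 mean [ 464. -362.   17.] z [ 6. 28.] rect [ 466.2 -368.5] [107.2  32.4] 26.7
px [344. 204.] n 317 mean [ 431. -213.   17.] z [ 6. 28.] rect [ 430.4 -214.1] [104.5  28.7] 8.3
px [338. 316.] n 607 mean [429. 241.  19.] z [ 7. 29.] rect [430.6 236.3] [ 29.5 106.2] 69.0
px [325. 356.] n 729 mean [446. 352.  20.] z [ 7. 29.] rect [448.7 346. ] [ 30.3 106. ] 57.2
```

View pics/w9.png

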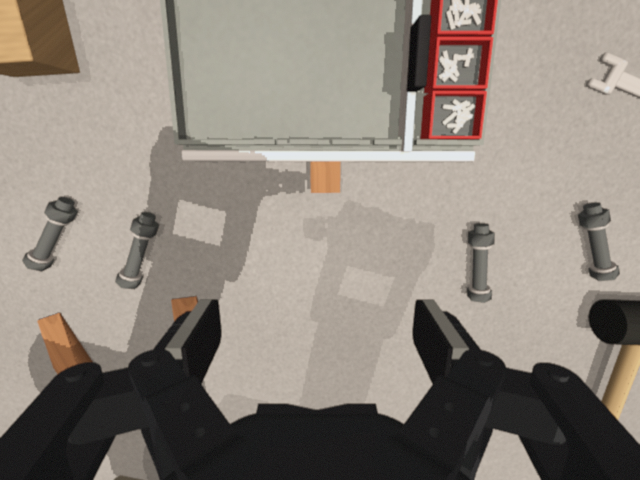

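Run:
```python
from m import *
for n in['scene','side']:
  c=cap(n);h=hsv(c);P=cloud(c)
  blobs(c,(h[...,0]>16)&(h[...,0]<28)&(h[...,1]>180)&(P[...,2]>0.01)&(P[...,2]<.2),200)
```

```text
px [449. 185.] n 1022 mean [579. 443.  89.] z [ 13. 160.] rect [599.  398.9] [ 55.5 148.9] 25.3
px [195. 319.] n 1184 mean [677. 327.  70.] z [67. 72.] rect [677.  325.6] [77.8 80.8] 5.0
px [244. 379.] n 3049 mean [558. 488.  94.] z [ 13. 163.] rect [602.4 420.1] [ 58.9 182.8] 39.4
```

move_arm --plan "-14 40 -30 0 0 -6 -0.5; -28 80 -60 0 0 -12 -0.5; -42 120 -100 0 0 -18 -0.5; -56 160 -140 0 0 -23.8 -0.5; -70 200 -180 0 0 -23.8 -0.5; -83.9 235.8 -210 0 0 -23.8 -0.5; -83.9 235.8 -210 0 0 -23.8 -0.5; -83.9 235.8 -210 0 0 -23.8 -0.5"

```text
time_s: 17.25
tool_pos: [0.4238, 0.236, 0.083]
tcp_rot: [[0.931, -0.366, -0.007], [-0.366, -0.931, 0.002], [-0.007, 0.001, -1.0]]
contact_force: [0.6, -0.1, -0.3]
width: 0.0641
```

Run:
```python
from look import *
c=cap('wrist');save(c,'pics/w10.png');bolts(c)
```

```text
px [144. 177.] n 1451 mean [509. 308.  21.] z [ 8. 29.] rect [510.7 312. ] [27.7 27.9] 56.9
px [308. 182.] n 760 mean [472. 222.  23.] z [10. 30.] rect [472.8 222. ] [19.3 30.5] 8.2
px [331. 202.] n 218 mean [457. 214.  25.] z [23. 29.] rect [455.9 212.4] [ 8.5 15.8] 28.1
px [139. 275.] n 3408 mean [456. 342.  22.] z [11. 30.] rect [464.7 341.6] [28.2 74.2] 59.0
px [314. 272.] n 2122 mean [418. 239.  22.] z [16. 25.] rect [423.4 237.2] [25.2 58.3] 68.0
px [314. 321.] n 779 mean [389. 251.  27.] z [22. 31.] rect [388.4 250.9] [27.1 14.1] 68.5
```

View pics/w10.png

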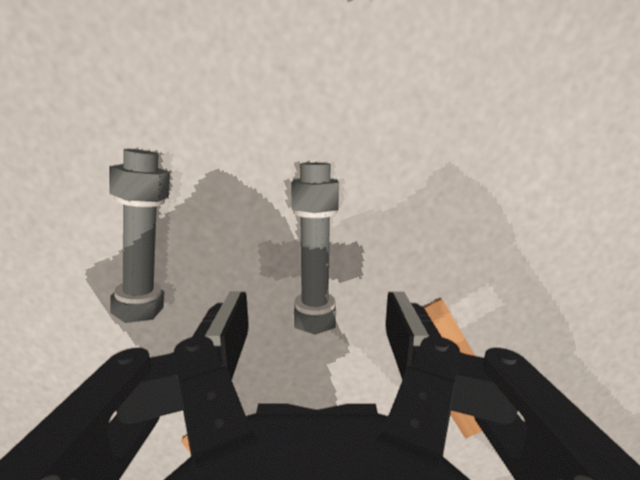

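move_arm --plan "1 0 -20 0 0 0 -0.5; 1 0 -40 0 0 0 -0.5; 1 0 -55 0 0 0 -0.5; 1 0 -63 0 0 0 -0.5; 1 0 -66 0 0 0 -0.5; 1 0 -66 0 0 0 -0.3; 1 0 -66 0 0 0 0.3; 1 0 -66 0 0 0 1; 1 0 -66 0 0 0 1; 1 0 -66 0 0 0 1; 1 0 -66 0 0 0 1; 1 0 -66 0 0 0 1; 1 0 -66 0 0 0 1; 1 0 -55 0 0 0 1; 1 0 -40 0 0 0 1; 1 0 -10 0 0 0 1; 1 0 30 0 0 0 1; 1 0 50 0 0 0 1; 1 0 50 0 0 0 1" --squeeze 60

```text
time_s: 19.2
tool_pos: [0.4272, 0.2355, 0.1375]
tcp_rot: [[0.93, -0.366, 0.002], [-0.366, -0.93, 0.004], [0.0, -0.004, -1.0]]
contact_force: [0.0, -0.1, -3.3]
width: 0.0157
```

Run:
```python
from look import *
c=cap('wrist');save(c,'pics/w11.png')
c=cap('side');save(c,'pics/s11.png',(200,180,440,400),3)
```

```text
(no output)
```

View pics/w11.png

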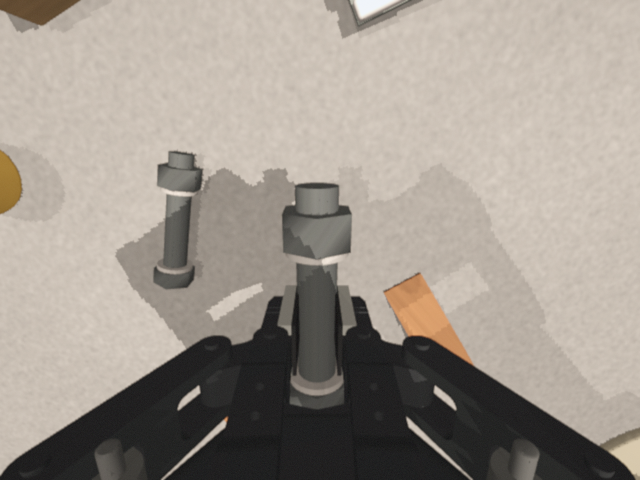

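View pics/s11.png

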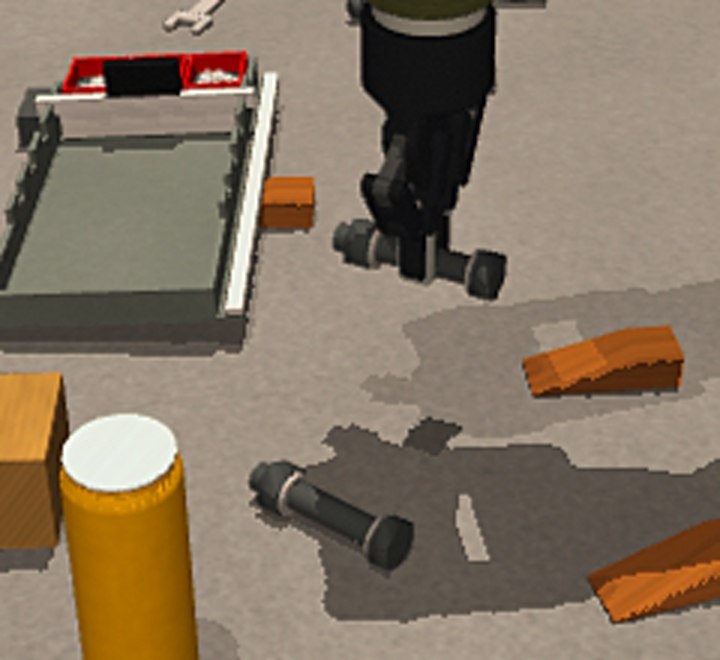

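move_arm --plan "35 -19 0 0.1 0.6 6 1; 75 -40 0 0.2 1.2 12 1; 115 -61 0 0.3 2 18 1; 155 -82 0 0.5 3.1 23.6 1; 195 -104 0 0.5 3.1 23.6 1; 219.6 -117.4 -10 0.5 3.1 23.6 1; 219.6 -117.4 -30 0.5 3.1 23.6 1; 219.6 -117.4 -40 0.5 3.1 23.6 1; 219.6 -117.4 -40 0.5 3.1 23.6 1"

```text
time_s: 20.2
tool_pos: [0.6437, 0.1178, 0.0911]
tcp_rot: [[0.997, 0.037, -0.066], [0.037, -0.999, -0.002], [-0.066, -0.0, -0.998]]
contact_force: [0.4, -0.3, -2.3]
width: 0.0157
```

Run:
```python
from look import *
c=cap('wrist');save(c,'pics/w12.png')
c=cap('side');save(c,'pics/s12.png',(160,150,400,370),3)
```

```text
(no output)
```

View pics/w12.png

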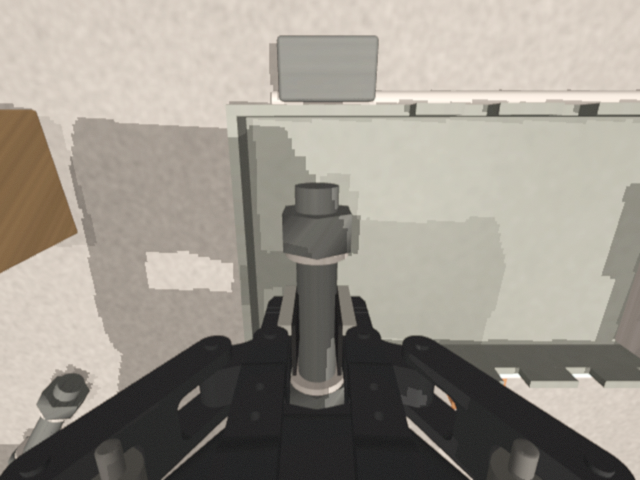

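View pics/s12.png

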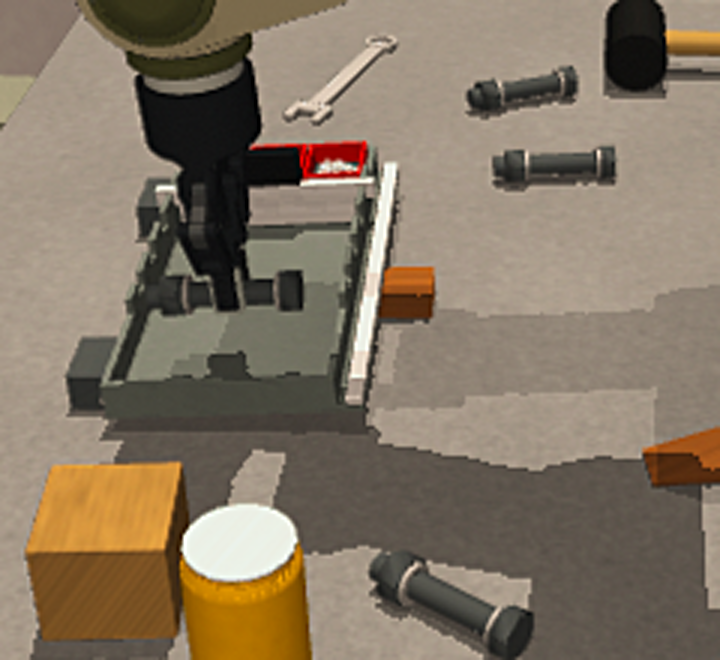

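move_arm --plan "1 0 -15 0 0 0 1; 2 0 -30 0 0 0 1; 3 0 -42 0 0 0 1; 3 0 -48 0 0 0 1; 3 0 -51 0 0 0 1; 3 0 -53 0 0 0 1; 3 0 -53 0 0 0 1; 3 0 -53 0 0 0 1"

```text
time_s: 21.1
tool_pos: [0.6482, 0.1181, 0.0416]
tcp_rot: [[0.998, 0.037, -0.059], [0.037, -0.999, -0.002], [-0.059, 0.0, -0.998]]
contact_force: [0.2, -0.4, -2.5]
width: 0.0158
```

move_arm --plan "0 0 -2 0 0 0 1; 0 0 -4 0 0 0 1; 0 0 -4 0 0 0 1"

```text
time_s: 21.4
tool_pos: [0.6485, 0.1181, 0.0397]
tcp_rot: [[0.998, 0.037, -0.058], [0.037, -0.999, -0.003], [-0.058, 0.0, -0.998]]
contact_force: [-4.3, 0.2, 10.0]
width: 0.0159
```

move_arm --plan "0 0 0 0 0 0 0.7; 0 0 0 0 0 0 0.5; 0 0 0 0 0 0 0.3; 0 0 0 0 0 0 0.2; 0 0 0 0 0 0 0.2; 0 0 5 0 0 0 0.2; 0 0 20 0 0 0 0.2; 0 0 45 0 0 0 0.2; -20 0 80 0 -1.5 0 0; -45 0 120 0 -3.3 0 -0.5; -80 20 150 0 -3.3 0 -0.5; -110 50 170 0 -3.3 0 -0.5; -140 80 190 0 -3.3 0 -0.5; -140 80 190 0 -3.3 0 -0.5; -140 80 190 0 -3.3 0 -0.5"

```text
time_s: 22.9
tool_pos: [0.5082, 0.1986, 0.2313]
tcp_rot: [[0.999, 0.039, 0.003], [0.039, -0.999, -0.002], [0.003, 0.002, -1.0]]
contact_force: [1.1, -0.3, 0.0]
width: 0.0643
```

Run:
```python
from look import *
c=cap('wrist');save(c,'pics/w13.png');bolts(c)
for n in['scene','side']:
  print(n);bolts(cap(n))
```

```text
px [207. 204.] n 757 mean [511. 311.  23.] z [ 9. 31.] rect [510.9 312.7] [27.7 29. ] 58.0
px [181. 249.] n 1168 mean [461. 343.  23.] z [13. 30.] rect [465.  341.4] [27.6 74.6] 58.4
scene
px [394. 211.] n 240 mean [484. 326.  19.] z [ 6. 29.] rect [480.2 332. ] [ 31.3 112.2] 58.4
px [228. 294.] n 419 mean [ 437. -226.   19.] z [ 8. 29.] rect [ 433.6 -221.2] [107.8  32.5] 8.8
px [120. 332.] n 434 mean [ 382. -462.   25.] z [ 8. 35.] rect [ 381.8 -461.7] [115.3  52.3] 62.2
px [181. 334.] n 530 mean [ 473. -374.   19.] z [ 8. 29.] rect [ 469.3 -370.8] [107.6  31.1] 25.2
side
px [371. 173.] n 186 mean [ 358. -400.   22.] z [ 6. 35.] rect [ 356.7 -398.9] [57.4 17.8] 2.6
px [333. 179.] n 260 mean [ 465. -361.   17.] z [ 6. 28.] rect [ 462.5 -362.5] [108.4  29.2] 21.8
px [344. 204.] n 313 mean [ 431. -213.   17.] z [ 6. 29.] rect [ 430.5 -214.8] [104.7  26.4] 7.4
px [310. 350.] n 728 mean [474. 341.  20.] z [ 6. 29.] rect [476.8 333.7] [ 31.  107.4] 58.4
```

View pics/w13.png

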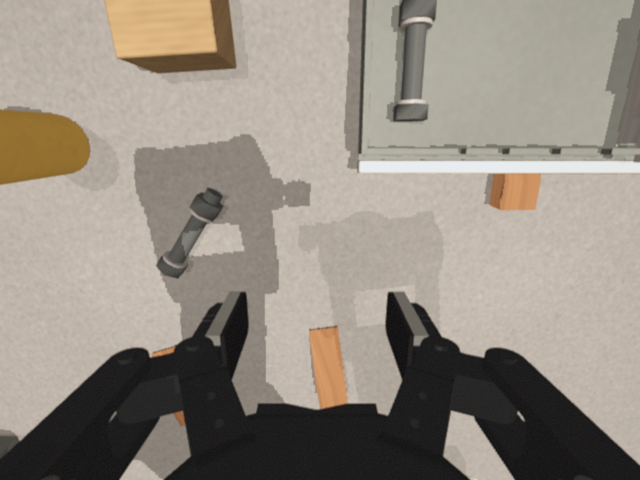

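move_arm --plan "-9 35 -30 0 0 -8 -0.5; -18 70 -60 0 0 -16 -0.5; -27 105 -90 0 0 -24 -0.5; -35.8 138.2 -130 0 0 -32 -0.5; -35.8 138.2 -151 0 0 -34.1 -0.5; -35.8 138.2 -151 0 0 -34.1 -0.5; -35.8 138.2 -151 0 0 -34.1 -0.5"

```text
time_s: 23.75
tool_pos: [0.4741, 0.3349, 0.0785]
tcp_rot: [[0.848, -0.53, -0.002], [-0.53, -0.848, -0.002], [-0.001, 0.003, -1.0]]
contact_force: [1.1, -0.0, 0.6]
width: 0.0639
```

Run:
```python
from look import *
c=cap('wrist');save(c,'pics/w14.png');bolts(c)
```

```text
px [313. 195.] n 1285 mean [512. 313.  24.] z [11. 31.] rect [512.  312.2] [27.  25.9] 57.2
px [314. 290.] n 3322 mean [461. 344.  23.] z [16. 30.] rect [464.6 342. ] [27.3 74.6] 59.0
```

View pics/w14.png

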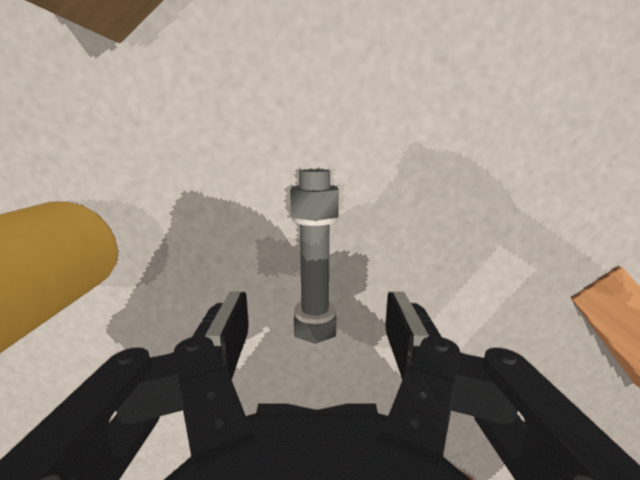

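move_arm --plan "-1.5 1.5 -20 0 0 0 -0.5; -1.5 1.5 -40 0 0 0 -0.5; -1.5 1.5 -54 0 0 0 -0.5; -1.5 1.5 -60 0 0 0 -0.5; -1.5 1.5 -61.5 0 0 0 -0.5; -1.5 1.5 -61.5 0 0 0 -0.3; -1.5 1.5 -61.5 0 0 0 0.3; -1.5 1.5 -61.5 0 0 0 1; -1.5 1.5 -61.5 0 0 0 1; -1.5 1.5 -61.5 0 0 0 1; -1.5 1.5 -61.5 0 0 0 1; -1.5 1.5 -61.5 0 0 0 1; -1.5 1.5 -61.5 0 0 0 1; -1.5 1.5 -50 0 0 0 1; -1.5 1.5 -35 0 0 0 1; -1.5 1.5 -5 0 0 0 1; -1.5 1.5 35 0 0 0 1; -1.5 1.5 60 0 0 0 1; -1.5 1.5 60 0 0 0 1"

```text
time_s: 25.7
tool_pos: [0.4741, 0.3371, 0.1433]
tcp_rot: [[0.848, -0.53, 0.006], [-0.53, -0.848, 0.001], [0.004, -0.004, -1.0]]
contact_force: [0.8, -0.8, -2.0]
width: 0.0155
```

Run:
```python
from look import *
c=cap('wrist');save(c,'pics/w15.png')
c=cap('side');save(c,'pics/s15.png',(160,150,400,370),3)
```

```text
(no output)
```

View pics/w15.png

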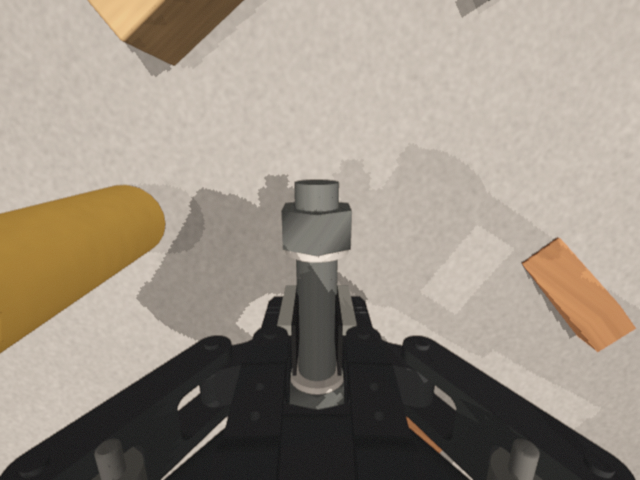

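View pics/s15.png

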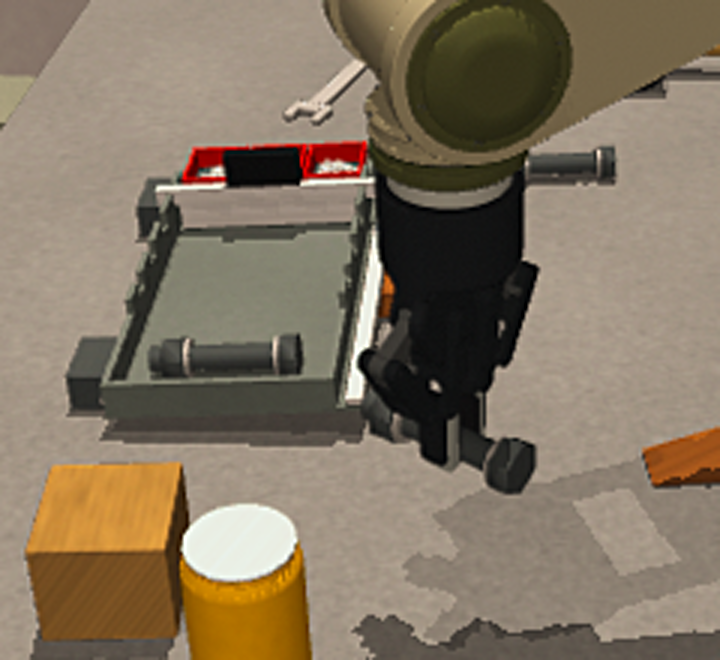

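move_arm --plan "15 -40 0 0.1 0.6 7 1; 35 -80 0 0.2 1.2 15 1; 65 -120 0 0.4 1.8 23 1; 100 -160 0 0.6 2.4 30 1; 135 -205 0 0.8 3.1 34.2 1; 165 -245 0 0.8 3.1 34.2 1; 174.3 -263.9 -10 0.8 3.1 34.2 1; 174.3 -263.9 -40 0.8 3.1 34.2 1; 174.3 -263.9 -65 0.8 3.1 34.2 1; 174.3 -263.9 -75 0.8 3.1 34.2 1; 174.3 -263.9 -75 0.8 3.1 34.2 1; 174.3 -263.9 -75 0.8 3.1 34.2 1"

```text
time_s: 27.0
tool_pos: [0.6471, 0.0726, 0.0647]
tcp_rot: [[0.998, 0.038, -0.054], [0.038, -0.999, -0.005], [-0.055, 0.002, -0.999]]
contact_force: [1.2, -0.6, -1.0]
width: 0.0156
```

Run:
```python
from look import *
c=cap('wrist');save(c,'pics/w16.png')
```

```text
(no output)
```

View pics/w16.png

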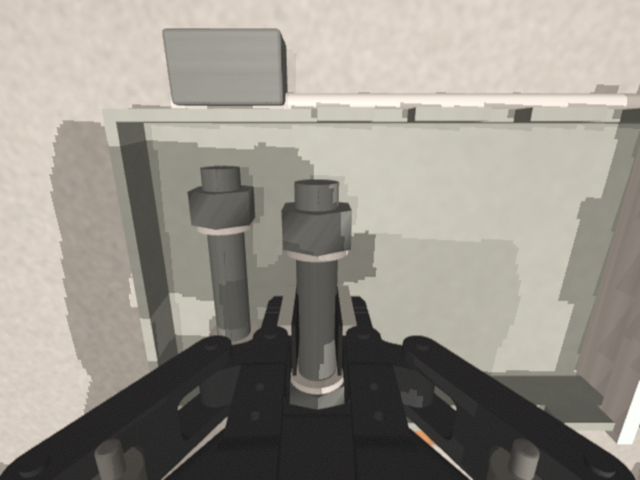

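Bolt 2 is held (px 315,240) beside bolt 1 (px 222,250), with a clear gap between them. Lowering it now.

move_arm --plan "0.5 0 -8 0 0 0 1; 1 0 -15 0 0 0 1; 1 0 -20 0 0 0 1; 1 0 -23 0 0 0 1; 1 0 -25 0 0 0 1; 1 0 -27 0 0 0 1; 1 0 -27 0 0 0 1"

```text
time_s: 27.75
tool_pos: [0.6484, 0.0726, 0.0391]
tcp_rot: [[0.998, 0.039, -0.053], [0.038, -0.999, -0.005], [-0.053, 0.003, -0.999]]
contact_force: [-2.3, -0.0, 4.1]
width: 0.0157
```

move_arm --plan "0 0 -1 0 0 0 0.7; 0 0 -1 0 0 0 0.5; 0 0 -1 0 0 0 0.3; 0 0 -1 0 0 0 0.2; 0 0 0 0 0 0 0.2; 0 0 5 0 0 0 0.2; 0 0 20 0 0 0 0.2; 0 0 45 0 0 0 0.2; -20 0 80 0 -1.5 0 0; -45 -30 120 0 -3.1 0 -0.5; -80 -70 150 0 -3.1 0 -0.5; -110 -110 170 0 -3.1 0 -0.5; -140 -155 190 0 -3.1 0 -0.5; -150 -200 190 0 -3.1 0 -0.5; -150 -220 190 0 -3.1 0 -0.5; -150 -220 190 0 -3.1 0 -0.5; -150 -220 190 0 -3.1 0 -0.5"

```text
time_s: 29.45
tool_pos: [0.4982, -0.1478, 0.2301]
tcp_rot: [[0.999, 0.037, 0.002], [0.037, -0.999, -0.005], [0.002, 0.005, -1.0]]
contact_force: [-0.5, 0.5, -0.4]
width: 0.064
```

Run:
```python
from look import *
c=cap('wrist');save(c,'pics/w17.png');bolts(c)
for n in['scene','side']:
  print(n);c=cap(n);bolts(c);save(c,f'pics/{n}17.png')
```

```text
px [508. 214.] n 746 mean [ 502. -349.   22.] z [ 8. 31.] rect [ 502.  -352.5] [29.  27.4] 26.9
px [376. 238.] n 646 mean [ 471. -213.   24.] z [ 9. 31.] rect [ 470.4 -214.2] [28.3 27.2] 11.0
px [519. 265.] n 856 mean [ 444. -374.   21.] z [ 9. 30.] rect [ 453.3 -377.1] [72.4 27.6] 23.0
px [378. 285.] n 911 mean [ 417. -221.   23.] z [14. 30.] rect [ 416.1 -221.7] [72.1 19.8] 3.8
px [546. 326.] n 1236 mean [ 372. -420.   25.] z [ 7. 36.] rect [ 382.  -437.1] [ 50.6 114.1] 30.3
scene
px [228. 293.] n 430 mean [ 437. -225.   20.] z [ 7. 29.] rect [ 432.  -215.2] [109.7  44.3] 8.4
px [120. 332.] n 437 mean [ 382. -462.   24.] z [ 7. 36.] rect [ 382. -461.] [115.1  50. ] 62.9
px [182. 334.] n 526 mean [ 473. -373.   19.] z [ 7. 30.] rect [ 468.6 -370.4] [107.4  31.6] 25.0
side
px [371. 173.] n 178 mean [ 358. -400.   21.] z [ 6. 35.] rect [ 348.5 -405.2] [76.2 36.9] 32.9
px [334. 179.] n 263 mean [ 465. -362.   17.] z [ 6. 28.] rect [ 462.7 -363. ] [109.3  27.8] 23.4
px [344. 204.] n 315 mean [ 431. -213.   17.] z [ 6. 28.] rect [ 430.7 -214.2] [104.7  29.7] 6.4
```

View pics/w17.png

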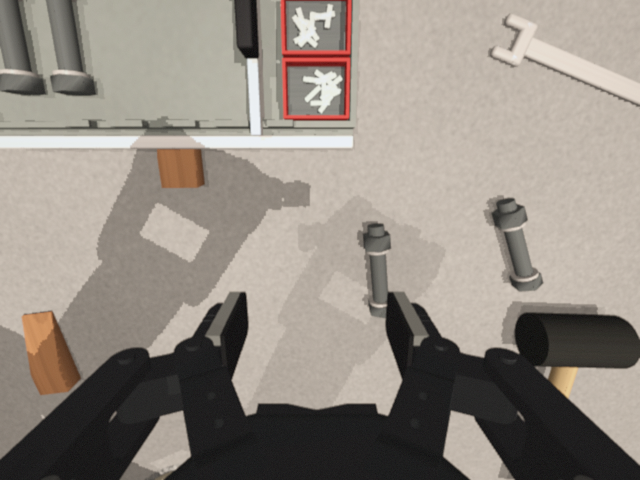

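View pics/scene17.png

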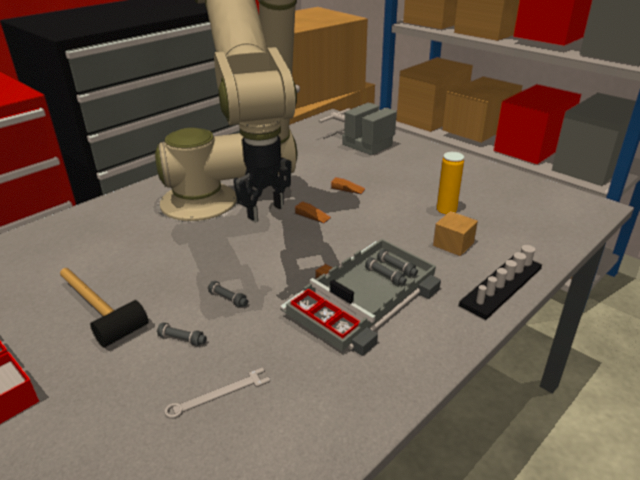

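move_arm --plan "-24 -24 -40 0 0 3 -0.5; -48 -48 -80 0 0 7 -0.5; -72.4 -73.3 -120 0 0 7 -0.5; -72.4 -73.3 -150 0 0 7 -0.5; -72.4 -73.3 -150 0 0 7 -0.5; -72.4 -73.3 -150 0 0 7 -0.5"

```text
time_s: 30.2
tool_pos: [0.427, -0.219, 0.0801]
tcp_rot: [[0.987, 0.163, 0.002], [0.163, -0.987, -0.004], [0.001, 0.005, -1.0]]
contact_force: [-0.6, -0.6, 0.9]
width: 0.0637
```

Run:
```python
from look import *
c=cap('wrist');save(c,'pics/w18.png');bolts(c)
```

```text
px [564. 231.] n 5515 mean [ 471. -361.   21.] z [ 8. 30.] rect [ 467.5 -369.4] [105.4  28.5] 25.2
px [315. 190.] n 1055 mean [ 472. -211.   23.] z [ 9. 31.] rect [ 471.  -214.7] [26.2 26.7] 9.3
px [338. 209.] n 253 mean [ 465. -225.   26.] z [23. 30.] rect [ 464.3 -226.6] [ 9.5 17.1] 58.3
px [320. 284.] n 3359 mean [ 415. -223.   23.] z [16. 30.] rect [ 416.4 -223.1] [74.1 27.2] 9.7
px [582. 373.] n 1976 mean [ 380. -408.   25.] z [ 7. 36.] rect [ 385.4 -423.7] [27.1 62. ] 22.0
```

View pics/w18.png

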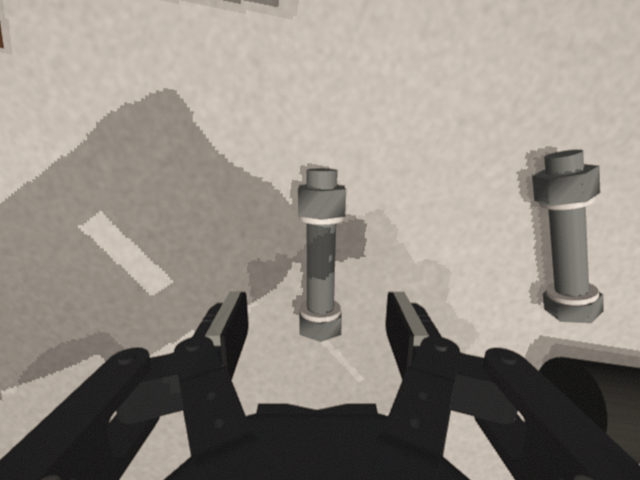

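move_arm --plan "-1 -2 -20 0 0 0 -0.5; -1 -2 -40 0 0 0 -0.5; -1 -2 -54 0 0 0 -0.5; -1 -2 -61 0 0 0 -0.5; -1 -2 -63 0 0 0 -0.5; -1 -2 -63 0 0 0 -0.3; -1 -2 -63 0 0 0 0.3; -1 -2 -63 0 0 0 1; -1 -2 -63 0 0 0 1; -1 -2 -63 0 0 0 1; -1 -2 -63 0 0 0 1; -1 -2 -63 0 0 0 1; -1 -2 -63 0 0 0 1; -1 -2 -52 0 0 0 1; -1 -2 -37 0 0 0 1; -1 -2 -5 0 0 0 1; -1 -2 35 0 0 0 1; -1 -2 60 0 0 0 1; -1 -2 60 0 0 0 1"

```text
time_s: 32.15
tool_pos: [0.4273, -0.222, 0.1442]
tcp_rot: [[0.987, 0.163, 0.009], [0.163, -0.987, -0.01], [0.007, 0.011, -1.0]]
contact_force: [0.7, -0.8, -3.3]
width: 0.0158
```

Run:
```python
from look import *
c=cap('wrist');save(c,'pics/w19.png')
```

```text
(no output)
```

View pics/w19.png

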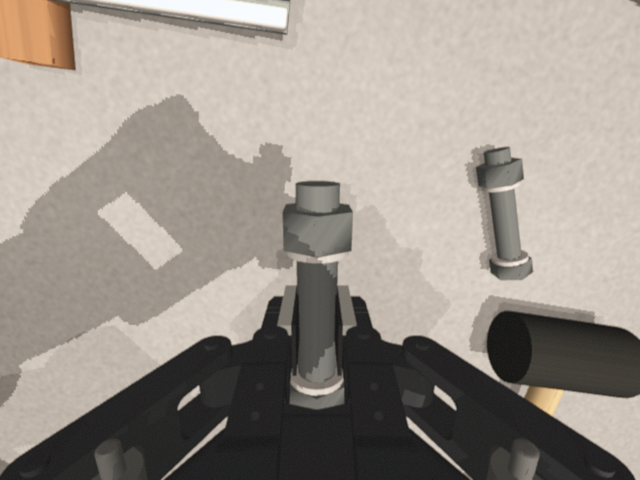

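move_arm --plan "30 33 0 0 1 -3 1; 60 67 5 0.1 2 -7.2 1; 92 103 5 0.2 3.6 -7.2 1; 124 139 5 0.2 3.6 -7.2 1; 156 175 5 0.2 3.6 -7.2 1; 188 211 5 0.2 3.6 -7.2 1; 210 236 5 0.2 3.6 -7.2 1; 222.8 250.2 0 0.2 3.6 -7.2 1; 222.8 250.2 -30 0.2 3.6 -7.2 1; 222.8 250.2 -60 0.2 3.6 -7.2 1; 222.8 250.2 -75 0.2 3.6 -7.2 1; 222.8 250.2 -75 0.2 3.6 -7.2 1; 222.8 250.2 -75 0.2 3.6 -7.2 1"

```text
time_s: 33.5
tool_pos: [0.6491, 0.0288, 0.0663]
tcp_rot: [[0.998, 0.038, -0.059], [0.038, -0.999, -0.001], [-0.059, -0.002, -0.998]]
contact_force: [1.1, -0.4, -1.5]
width: 0.0158
```

Run:
```python
from look import *
c=cap('wrist');save(c,'pics/w20.png')
```

```text
(no output)
```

View pics/w20.png

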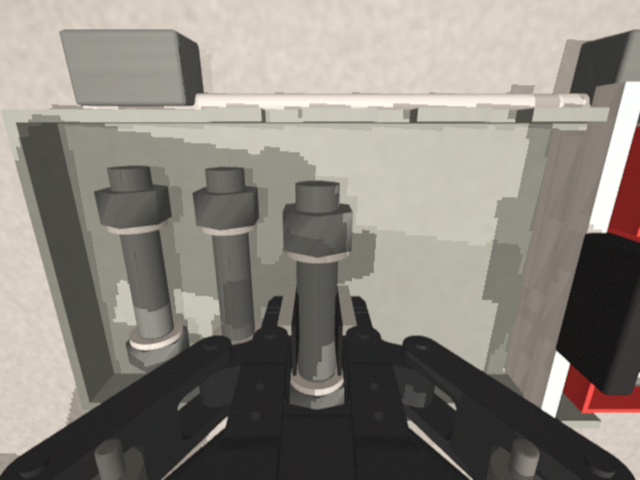

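Bolt 3 is held (px 317,240), with bolts 1 and 2 at (135,260) and (228,250) and the floor clear beneath it. Lowering it now.

move_arm --plan "0.5 0 -8 0 0 0 1; 1 0 -15 0 0 0 1; 1 0 -20 0 0 0 1; 1 0 -24 0 0 0 1; 1 0 -26 0 0 0 1; 1 0 -28.5 0 0 0 1; 1 0 -28.5 0 0 0 1"

```text
time_s: 34.25
tool_pos: [0.6506, 0.0288, 0.0392]
tcp_rot: [[0.998, 0.038, -0.057], [0.038, -0.999, -0.001], [-0.057, -0.001, -0.998]]
contact_force: [-1.4, -0.1, 0.2]
width: 0.016
```

move_arm --plan "0 0 -1.5 0 0 0 1; 0 0 -1.5 0 0 0 0.7; 0 0 -1.5 0 0 0 0.5; 0 0 -1.5 0 0 0 0.3; 0 0 -1 0 0 0 0.2; 0 0 0 0 0 0 0.2; 0 0 5 0 0 0 0.2; 0 0 20 0 0 0 0.2; 0 0 45 0 0 0 0.2; -20 0 80 0 -1.5 0 0; -45 -45 120 0 -3.2 5 -0.5; -70 -90 140 0 -3.2 12 -0.5; -95 -135 140 0 -3.2 20 -0.5; -120 -180 140 0 -3.2 23 -0.5; -140 -225 140 0 -3.2 23 -0.5; -160 -270 140 0 -3.2 23 -0.5; -175 -315 140 0 -3.2 23 -0.5; -185 -360 130 0 -3.2 23 -0.5; -189 -400 100 0 -3.2 23 -0.5; -189 -400 80 0 -3.2 23 -0.5"

```text
time_s: 36.25
tool_pos: [0.4607, -0.3758, 0.1193]
tcp_rot: [[0.907, 0.422, 0.004], [0.422, -0.907, -0.015], [-0.003, 0.016, -1.0]]
contact_force: [0.3, -0.3, -0.1]
width: 0.0638
```

move_arm --plan "0 0 0 0 0 0 -0.5; 0 0 0 0 0 0 -0.5"

```text
time_s: 36.45
tool_pos: [0.4607, -0.3758, 0.1199]
tcp_rot: [[0.907, 0.421, 0.004], [0.421, -0.907, -0.015], [-0.002, 0.016, -1.0]]
contact_force: [0.1, 0.2, -0.2]
width: 0.0641
```

Run:
```python
from look import *
c=cap('wrist');save(c,'pics/w21.png');bolts(c)
for n in['scene','side']:
  print(n);c=cap(n);bolts(c);save(c,f'pics/{n}21.png')
```

```text
px [308. 180.] n 890 mean [ 501. -352.   24.] z [10. 31.] rect [ 502.9 -352.8] [26.8 27. ] 26.6
px [311. 240.] n 1674 mean [ 462. -372.   22.] z [16. 25.] rect [ 460.3 -372.3] [59.2 24.8] 26.2
px [312. 293.] n 520 mean [ 426. -389.   27.] z [22. 31.] rect [ 426.1 -389.2] [13.4 26.7] 25.5
px [331. 359.] n 1544 mean [ 379. -428.   27.] z [ 9. 36.] rect [ 379.5 -430.5] [ 50.4 103.9] 32.4
scene
px [120. 332.] n 452 mean [ 382. -461.   25.] z [ 8. 36.] rect [ 380.8 -462.1] [116.2  54.7] 60.8
px [181. 334.] n 549 mean [ 473. -374.   19.] z [ 7. 29.] rect [ 469.2 -371.4] [107.3  31.1] 24.6
side
px [371. 173.] n 181 mean [ 359. -399.   22.] z [ 6. 36.] rect [ 358.  -398.8] [17.4 55. ] 88.7
px [334. 179.] n 269 mean [ 465. -362.   17.] z [ 7. 28.] rect [ 464.1 -366.1] [107.5  30.3] 25.4
```

View pics/w21.png

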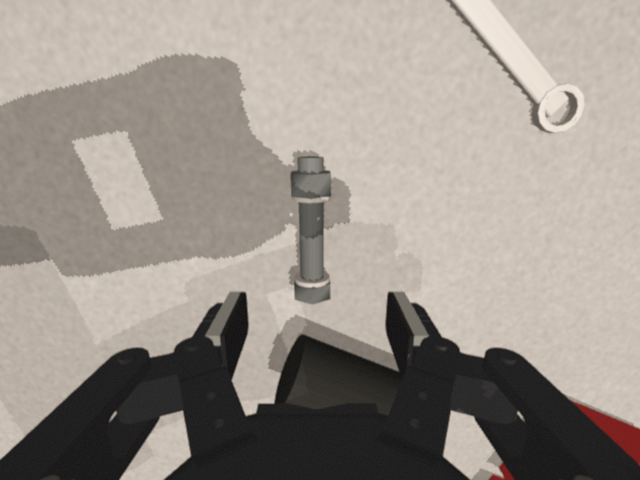

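View pics/side21.png

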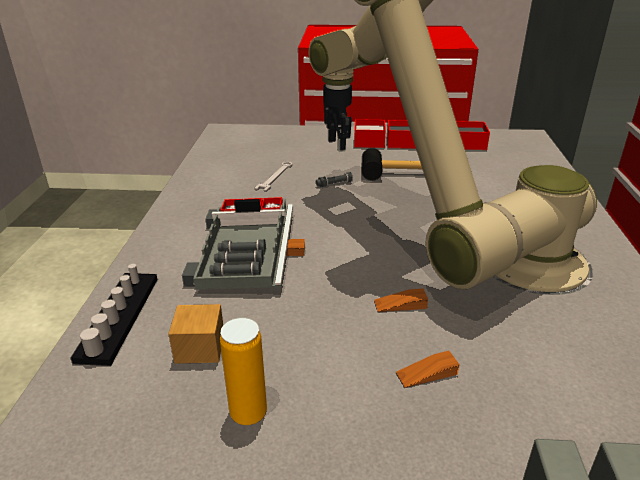

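move_arm --plan "1 3.7 -30 0.9 0.2 0.8 -0.5; 1 3.7 -60 0.9 0.2 0.8 -0.5; 1 3.7 -80 0.9 0.2 0.8 -0.5; 1 3.7 -94 0.9 0.2 0.8 -0.5; 1 3.7 -101 0.9 0.2 0.8 -0.5; 1 3.7 -103 0.9 0.2 0.8 -0.5; 1 3.7 -103 0.9 0.2 0.8 -0.5"

```text
time_s: 37.3
tool_pos: [0.463, -0.3714, 0.0189]
tcp_rot: [[0.9, 0.436, 0.004], [0.436, -0.9, -0.002], [0.002, 0.004, -1.0]]
contact_force: [0.1, -0.2, -0.2]
width: 0.0637
```

move_arm --plan "0 0 0 0 0 0 -0.3; 0 0 0 0 0 0 0.3; 0 0 0 0 0 0 1; 0 0 0 0 0 0 1; 0 0 0 0 0 0 1; 0 0 0 0 0 0 1; 0 0 0 0 0 0 1; 0 0 0 0 0 0 1; 0 0 11 0 0 0 1; 0 0 26 0 0 0 1; 0 0 60 0 0 0 1; 0 0 95 0 0 0 1; 0 0 125 0 0 0 1; 0 0 125 0 0 0 1"

```text
time_s: 38.7
tool_pos: [0.4639, -0.3724, 0.1482]
tcp_rot: [[0.9, 0.436, 0.008], [0.436, -0.9, -0.008], [0.004, 0.011, -1.0]]
contact_force: [0.7, -0.1, -2.4]
width: 0.016
```

Run:
```python
from look import *
c=cap('wrist');save(c,'pics/w22.png')
```

```text
(no output)
```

View pics/w22.png

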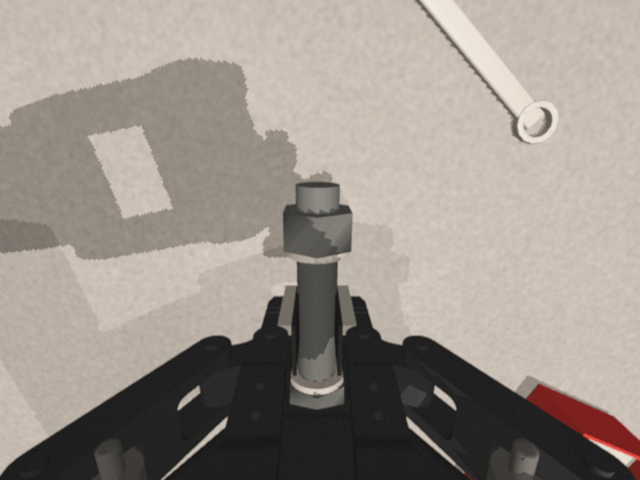

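move_arm --plan "18 34 0 0 0.5 -6 1; 38 74 5 -0.1 1 -12 1; 60 114 5 -0.2 2 -18 1; 82 154 5 -0.4 3.6 -23.7 1; 104 194 5 -0.4 3.6 -23.7 1; 126 234 5 -0.4 3.6 -23.7 1; 148 274 5 -0.4 3.6 -23.7 1; 170 314 5 -0.4 3.6 -23.7 1; 182 342 5 -0.4 3.6 -23.7 1; 187.9 355.6 0 -0.4 3.6 -23.7 1; 187.9 355.6 -30 -0.4 3.6 -23.7 1; 187.9 355.6 -60 -0.4 3.6 -23.7 1; 187.9 355.6 -75 -0.4 3.6 -23.7 1; 187.9 355.6 -75 -0.4 3.6 -23.7 1; 187.9 355.6 -75 -0.4 3.6 -23.7 1"

```text
time_s: 40.25
tool_pos: [0.6509, -0.0166, 0.0702]
tcp_rot: [[0.997, 0.037, -0.061], [0.037, -0.999, -0.001], [-0.061, -0.002, -0.998]]
contact_force: [-0.7, -0.1, -3.2]
width: 0.016
```

Run:
```python
from look import *
c=cap('wrist');save(c,'pics/w23.png')
```

```text
(no output)
```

View pics/w23.png

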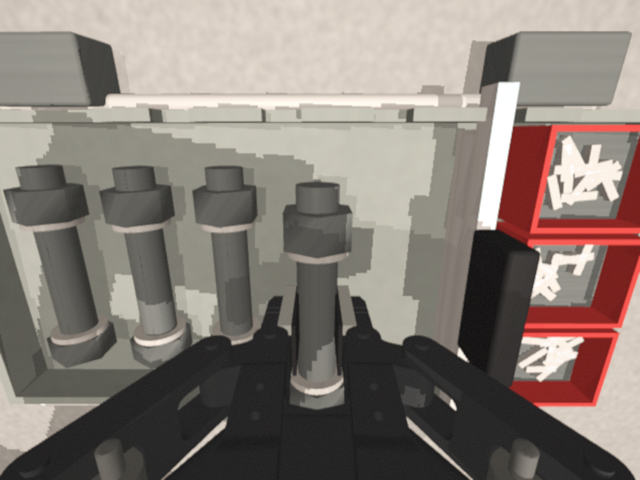

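Bolt 4 is held (px 317,240) above clear floor next to the other three. Lowering it now.

move_arm --plan "0.5 0 -8 0 0 0 1; 1 0 -15 0 0 0 1; 1 0 -20 0 0 0 1; 1 0 -25 0 0 0 1; 1 0 -28 0 0 0 1; 1 0 -30 0 0 0 1; 1 0 -31 0 0 0 1; 1 0 -31 0 0 0 1"

```text
time_s: 41.1
tool_pos: [0.6524, -0.0165, 0.0403]
tcp_rot: [[0.998, 0.037, -0.058], [0.037, -0.999, -0.001], [-0.058, -0.001, -0.998]]
contact_force: [-0.8, 0.1, -1.3]
width: 0.0155
```

move_arm --plan "0 0 -1 0 0 0 1; 0 0 -2 0 0 0 1; 0 0 -2 0 0 0 1"

```text
time_s: 41.4
tool_pos: [0.6525, -0.0166, 0.0399]
tcp_rot: [[0.998, 0.038, -0.057], [0.038, -0.999, -0.001], [-0.057, -0.001, -0.998]]
contact_force: [-4.0, 1.0, 9.6]
width: 0.0157
```

Contact. Releasing, then backing off to inspect.

move_arm --plan "0 0 0 0 0 0 0.7; 0 0 0 0 0 0 0.5; 0 0 0 0 0 0 0.3; 0 0 0 0 0 0 0.2; 0 0 0 0 0 0 0.2; 0 0 5 0 0 0 0.2; 0 0 20 0 0 0 0.2; 0 0 45 0 0 0 0.2; -20 0 80 0 -1.5 0 0; -45 20 120 0 -3.3 0 -0.5; -65 40 160 0 -3.3 0 -0.5; -85 40 200 0 -3.3 0 -0.5; -100 40 240 0 -3.3 0 -0.5; -100 40 260 0 -3.3 0 -0.5; -100 40 260 0 -3.3 0 -0.5; -100 40 260 0 -3.3 0 -0.5"

```text
time_s: 43.0
tool_pos: [0.5523, 0.0235, 0.3003]
tcp_rot: [[0.999, 0.037, 0.001], [0.037, -0.999, -0.001], [0.001, 0.001, -1.0]]
contact_force: [0.3, 0.1, -0.5]
width: 0.0639
```

Run:
```python
from look import *
c=cap('wrist');save(c,'pics/w24.png');P=cloud(c)*1000;h=hsv(c)
t=tablemask(c)
print('dark');blobs(c,t&(h[...,2]<95)&(h[...,1]<90)&(P[...,2]>30)&(P[...,0]>585)&(P[...,0]<725),150)
z=P[...,2];x=P[...,0];b=(h[...,2]>150)&(h[...,1]<50)&(z>18)&(z<45)&(x>535)&(x<585)
print('lip z',np.median(z[b]),'y ext',np.percentile(P[b][:,1],[.2,99.8]))
print('wedge');blobs(c,t&(h[...,0]<18)&(h[...,0]>4)&(h[...,1]>120)&(h[...,2]>60),300)
print('tab');blobs(c,t&(P[...,2]>67),80)
for n in['scene','side']:
  c=cap(n);bolts(c);save(c,f'pics/{n}24.png')
save(c,'pics/side24c.png',(160,170,360,320),4)
```

```text
dark
px [200.  97.] n 575 mean [660. 156.  36.] z [30. 46.] rect [658.5 156.8] [ 33.4 142.7] 78.2
px [435. 103.] n 1326 mean [661. -88.  83.] z [61. 91.] rect [660.7 -90. ] [60.1 12.2] 2.4
px [236. 152.] n 214 mean [606. 115.  48.] z [34. 53.] rect [606.8 116.1] [27.6 11.3] 88.8
lip z 33.58355892409565 y ext [-179.23422224  157.89237478]
wedge
px [70. 74.] n 2717 mean [679. 289.  42.] z [ 8. 69.] rect [663.5 298. ] [ 51.2 102.7] 54.5
px [341. 212.] n 750 mean [537.  -8.  25.] z [23. 27.] rect [536.   -8.2] [33.6 35. ] 1.6
px [ 78. 362.] n 973 mean [290. 369.  14.] z [ 6. 23.] rect [288.5 370.2] [65.2 38.1] 22.7
tab
px [28. 69.] n 5115 mean [678. 310.  71.] z [68. 73.] rect [679.5 317.7] [80.2 69.6] 5.4
px [436. 102.] n 1253 mean [662. -88.  85.] z [69. 91.] rect [661.8 -90.3] [60.1 13.1] 2.7
px [120. 332.] n 445 mean [ 383. -461.   25.] z [ 9. 36.] rect [ 382.  -461.9] [116.2  54.5] 61.6
px [371. 173.] n 183 mean [ 358. -400.   21.] z [ 6. 35.] rect [ 357.1 -399.1] [18.7 57.4] 84.1
```

View pics/w24.png

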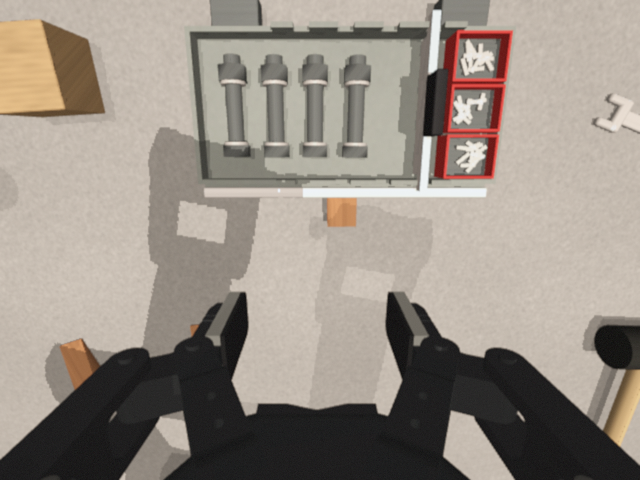

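View pics/side24c.png

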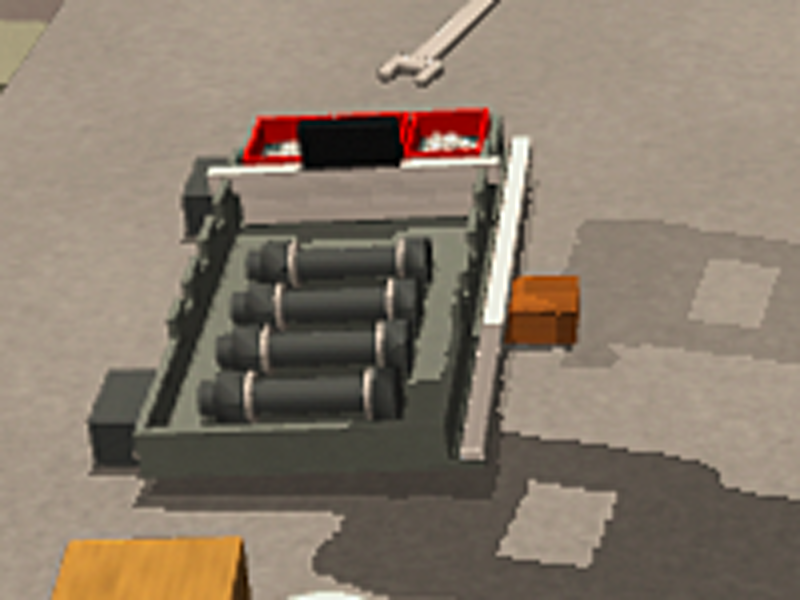

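View pics/scene24.png

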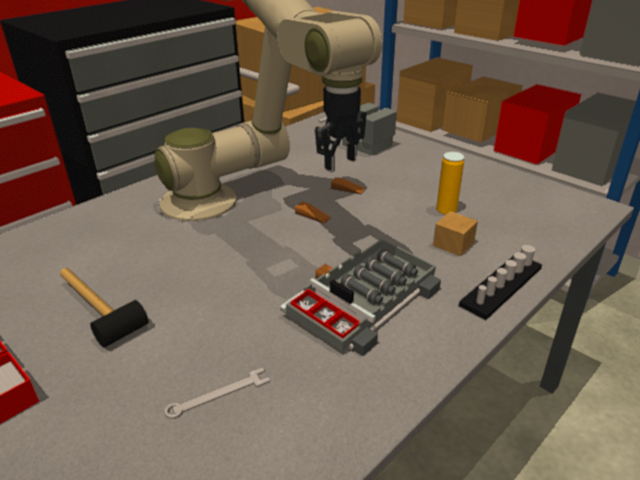

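Run:
```python
from cell import order
print(order.close_job())
```

```text
the job is handed in; nothing more can be done
None
```

The job is done and handed in at about 43 s of the 210 s allowed, with every step in the order asked. The system gave no verdict.

- **Wedge:** I took the wedge farthest to the robot's right and pushed it thin edge first under the lip until it stopped moving at about 40 N of push. The last check shows it about 62 mm in. The lip is up about 9 mm (24.8 to 33.6 mm), slightly under the nominal 10 mm but within the camera's 2 mm calibration. It held after release and under the four bolts.
- **Divider:** It started at lip y = -40 mm, so it was divider2. I moved it one notch towards the bins, to y = -85 mm. The tool was at the same height (77.7 mm) when I let go as when I picked it up, so it is fully home. The last check shows its tab centred at about (661, -90) mm.
- **Bolts:** All four are flat on the floor of the big bay, side by side about 45 mm apart, pointing front to back. One bolt was knocked about 30 mm aside during the run, and I measured it again before picking it up. The views show no bolts left on the bench.
- **Left alone:** The can, spanner and carton were not touched and look unmoved.

No check failed. The only small disagreement was about 2 mm between the expected and measured side position of the divider tab, which is within the slack of the notches.

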